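# Weigh a steel plate on a narrow-pan bench scale

### The arm

A 6-joint arm with a two-finger parallel gripper is mounted at the origin on a cart in front of the work surface, level with it; the furniture and walls round the work are solid. World frame = base frame: x ahead of the robot, y to its left, z up, the work surface at z = 0. Lengths are in m, angles in rad, forces in N, time in s.
With the tool pointing down it reaches from about 0.275 to 1 m from the base axis. Payload 8.4 kg.
Tool frame: the origin (TCP) lies midway between the tips of the shut fingers; the grasp point (between the pads) lies 19 mm behind it; z points along the fingers, y is the line along which they close (so a half turn about z gives the same grasp; the last joint's range is limited). The gripper opens to 85 mm and grips with 20 to 120 N. Pads are 22 mm wide; open, the fingers measure 114 mm over their backs; the gripper's body (76 mm by 85 mm) begins 54 mm behind the grasp point. The pads swing forward as they close: fully open they stand 13 mm farther back than shut.
Start: joints at [-1.348, 0.353, 1.633, -0, 1.155, -0.002], TCP at [0.139, -0.609, 0.231] pointing down, gripper open.
Joint ranges: [-2.63, 2.63], [-0.92, 2.1], [0.06, 2.66], [-1.3, 4.44], [0, 2.69], [-3.02, 3.02]. Speed limits (rad/s): [2.22, 2.22, 2.79, 3.14, 3.14, 3.14].

### API

Orientations are given as a unit quaternion [w, x, y, z].
In Python, from cell import r gives the robot as it stands. The module is installed in compiled form; this text tells all that it offers.
- The arm moves only by the tool apply_moves, never from a script. Its argument "moves" is a list that holds one entry, the list of rows, each a list of 7 numbers: the closure, from 0 (fully open) to 1 (shut), then the shift along the tool's x, y, z in units of 0.2 m (1.0 is 0.2 m), then the turn, a rotation vector about the tool's x, y, z in units of 30 degrees (1.0 is 30 degrees). In form: [[[claw, x, y, z, wx, wy, wz], ...]]. A call has exactly 5 rows; each row shifts and turns the commanded pose from where the row before left it, along the tool's axes as they then stand; what a row does not reach is not made up. A row lasts 1/12 s, in which the tool goes at most 41.7 mm and 7.16 degrees, less where a joint would pass 70% of its speed; a pose out of reach is approached as far as the arm can. A call with a number of a shift or a turn outside -1 to 1 is refused whole. A call with a gripper value outside its range is refused whole. The fingers move at their own pace and stop on an object; "squeeze" is the grip in N (left out, the last holds). Time passes only in rows, so rows that do not move let the fingers close, or fill a call up. It gives the time, the measured TCP pose, the force, the opening and the grip force at its end, in the units of the state.
- r.get_state(): the state, without advancing time (a new reading comes with each control period).
- r.capture(name): name is "scene" or "top" or "wrist"; returns a dict with "image" (384x512x3 uint8, red, green, blue), "fx", "fy", "cx", "cy" (pixels), "R" (3x3) and "t" (3): a world point X has camera coordinates R X + t; the wrist camera has in their place "mount" (4x4, takes a point from camera to tool coordinates, whose origin is the TCP and whose axes are the flange's). Camera axes: x right, y down, z forward; pixel columns grow to the right and rows downward; lengths in m; the calibration is good to about 2 mm. A picture is of the moment at which its call begins: read the wrist's pose just before it. There is no depth.
- r.sign_off(): hands the job in; it is judged then, once.
Trained networks look in a picture, given as the dict that the camera call returned (one of the last four; its "shot" number tells which), for a name from the list of things; names that differ only in an ending like _2 or _b are one class to them, and where a whole thing is asked for, a point or a joint stands for the part that bears it (a point fixed in the world has none). Each returns a list of dicts, best first, with "confidence" (0 to 1); they miss things now and then, are a little off and sometimes report something else, mostly with a low value. They report only what shows in the picture. A call takes as long as a camera call.
- r.look_for(label, picture): "bbox" ([left, top, right, bottom] in pixels, round what is visible of it).
- r.mark_of(label, picture): "at" ([column, row] in pixels: a listed point, or the origin of a listed thing).
The state is a dict: "time": time; "joint_pos": joint angles; "joint_velocities": joint speeds; "tau": joint torques, N m; "eef_pos": TCP position; "tool_rot": TCP orientation; "force": force on the tool from outside, world axes, zero at the start; "torque": the same for the moment, N m; "width": finger opening in m; "gripper_force": force on a finger pad.
Only numpy, scipy, OpenCV 4.12 (cv2) and the standard library are available. Lean on these libraries where they do the work, as an engineer would, in place of code of your own. Each camera call takes 0.05 s, during which the arm holds its last target. There are 200 camera calls.

### The job

Weigh the dark steel plate. With the scale still empty press the yellow key to zero it; then slide the plate, without lifting it, off the aluminium loading shelf, across the gap and onto the narrow red weighing pan, so that it lies balanced, centred on the pan and square to it, clear of the shelf, and let go of it. Then press the blue key (weigh) and after it the green key (print), each key all the way down and released, one at a time; leave the other things on the bench where they are.

Things in the scene. Friction and masses are not known exactly. Their poses are not given: they have to be found in the camera images.
- station: Fixed weighing station on the bench, grey base 130 x 250 mm. Origin: centre of its underside, on the bench top; z up, y is the direction in which the plate is slid, x runs along the pan. An aluminium loading shelf (130 mm along x, from y = -125 to +25 mm, flat top 55 mm above the bench), then an open gap of 36 mm, then the red pan. There is no end stop.
- shelf_center (a point): Centre of the loading shelf's top face (station frame x 0, y -50 mm, z 55 mm); axes as the station's.
- pan_center (a point): Centre of the top face of the narrow red weighing pan: 110 mm along x, only 36 mm along y, 1 mm lower than the shelf top (station frame x 0, y +79 mm, z 54 mm); axes as the station's. The pan does not sink.
- plate: Loose dark steel plate, 84 mm along its x, 160 mm along its y, 7 mm thick, about 0.75 kg, lying flat on the loading shelf with its y roughly along the station's minus x. It sticks out over both ends of shelf and pan. Origin: centre of its underside.
- console: Fixed grey indicator console beside the station, 100 x 180 mm, origin at the centre of its underside; three round keys in a row along its y, 50 mm apart, at x = -22 mm; a raised display strip behind them (top 47 mm above the bench, from x = +13 mm).
- jar: Bystander: glass jar, 68 mm across, 92 mm tall, origin under its centre.
- pen: Bystander: green marker pen, 14 x 137 x 14 mm, lying on the bench behind the station, origin under its centre.
- bolt: Bystander: steel bolt, 30 x 75 x 26 mm, lying on the bench left of the station, origin under its centre.
- stick: Bystander: soapstone marker, 15 x 130 x 8 mm, lying on the bench behind the console, origin under its centre.
- key_yellow (a joint): Travel of the yellow spring key (zero): 0 m released, 0.006 m fully down (about 5 N); it counts as pressed beyond 0.004 m and springs back. The order of the colours along the console differs from run to run.
- key_yellow_top (a point): Centre of the top face of the yellow key when released, 28 mm across.
- key_blue (a joint): Travel of the blue spring key (weigh): 0 m released, 0.006 m fully down (about 5 N); it counts as pressed beyond 0.004 m and springs back. The order of the colours along the console differs from run to run.
- key_blue_top (a point): Centre of the top face of the blue key when released, 28 mm across.
- key_green (a joint): Travel of the green spring key (print): 0 m released, 0.006 m fully down (about 5 N); it counts as pressed beyond 0.004 m and springs back. The order of the colours along the console differs from run to run.
- key_green_top (a point): Centre of the top face of the green key when released, 28 mm across.

How it is judged:
By the outcome, as a careful person would: the job done as asked, in the order asked, and still so for the second after the job is handed in, with the robot touching nothing.
It also fails if it takes over 54 s, if anything falls off the work surface, if the arm or the gripper's body presses on something with over 40 N, if the wrist force passes 120 N, or if a joint passes its speed limit or range.

## Working session

There is one attempt and no reset: what is moved stays moved. The work goes in short steps, Python scripts to look and compute and a tool call to move; the robot and the scene stay as the last step left them, time stands still between calls to the robot, and variables do not carry over. Pictures are saved under pics/ and viewed, at most 10 in all, crops included, and the job is handed in when it is done.

Besides the shell and the picture viewer there is one more tool, called after "Emit:" in YAML: its name, and indented under it one key for each argument. apply_moves: Moves the arm, as the interface text tells. Its arguments: {"type":"object","properties":{"moves":{"type":"array","items":{"type":"array","items":{"type":"array","items":{"type":"number"}}}},"squeeze":{"type":"number"}},"required":["moves"]}

```bash
mkdir -p pics; cat > h.py <<'E'
import numpy as np, cv2
from cell import r
def save(p,n): cv2.imwrite('pics/'+n+'.png',cv2.cvtColor(p['image'],cv2.COLOR_RGB2BGR))
def ray(p,uv):
    d=np.array([(uv[0]-p['cx'])/p['fx'],(uv[1]-p['cy'])/p['fy'],1.]);R=np.array(p['R']);t=np.array(p['t'])
    return -R.T@t, R.T@d
def atz(p,uv,z):
    o,d=ray(p,uv); return o+d*(z-o[2])/d[2]
def tri(obs):
    A=np.zeros((3,3));b=np.zeros(3)
    for p,uv in obs:
        o,d=ray(p,uv);d=d/np.linalg.norm(d);M=np.eye(3)-np.outer(d,d);A+=M;b+=M@o
    return np.linalg.solve(A,b)
def proj(p,X):
    c=np.array(p['R'])@X+np.array(p['t']);return np.array([p['fx']*c[0]/c[2]+p['cx'],p['fy']*c[1]/c[2]+p['cy']])
E
python3 - <<'E'
from h import *
s=r.get_state();print(s)
a=r.capture('scene');b=r.capture('top');save(a,'scene0');save(b,'top0')
for n in ['station','shelf_center','pan_center','plate','console','key_yellow_top','key_blue_top','key_green_top','jar','pen','bolt','stick']:
    ma=r.mark_of(n,a);mb=r.mark_of(n,b)
    f=lambda m:[(np.round(x['at'],1).tolist(),round(x['confidence'],2)) for x in m[:2]]
    print(n,f(ma),f(mb),np.round(tri([(a,ma[0]['at']),(b,mb[0]['at'])]),4) if ma and mb else '')
E
```

```text
{'time': 0.0, 'joint_pos': array([-1.34842492e+00,  3.53655133e-01,  1.63410719e+00, -8.47444222e-06,
        1.15519139e+00, -2.41279872e-03]), 'joint_velocities': array([-0.0005306 ,  0.00109854,  0.00162581,  0.00121467, -0.0002634 ,
       -0.00054216]), 'tau': array([ 1.46666618e-03, -6.05248833e+01, -3.42068732e+01,  1.89991702e-04,
        9.44227329e-03, -1.94000182e-05]), 'eef_pos': array([ 0.13919869, -0.60883242,  0.23056884]), 'tool_rot': array([-6.75993047e-04,  9.93690231e-01,  1.12157307e-01, -7.85453559e-05]), 'force': array([-0.47674158,  0.32935923, -0.33975736]), 'torque': array([-0.03515812, -0.00110788,  0.0043662 ]), 'gripper_force': 0.0, 'width': 0.08535858860862003}
station [([237.3, 231.3], 0.7)] [([212.3, 215.1], 0.58)] [0.4443 0.0049 0.0016]
shelf_center [([249.6, 210.8], 0.68)] [([226.6, 210.7], 0.73)] [ 0.4504 -0.0491  0.0556]
pan_center [([217.9, 227.3], 0.95)] [([186.7, 211.9], 0.75), ([213.7, 211.1], 0.46)] [0.4525 0.0754 0.0513]
plate [([258.3, 204.6], 0.64)] [([240.1, 209.8], 0.78)] [ 0.4523 -0.0899  0.0601]
console [] [([313.8, 211.0], 0.94)] 
key_yellow_top [] [([334.5, 216.8], 0.62)] 
key_blue_top [] [([189.7, 173.8], 0.72), ([301.6, 219.3], 0.59)] 
key_green_top [] [([315.7, 223.3], 0.58), ([213.6, 212.1], 0.56)] 
jar [([340.3, 171.6], 0.47)] [([390.3, 205.7], 0.93)] [ 0.4659 -0.5588 -0.0108]
pen [([197.5, 226.6], 0.41)] [([189.7, 176.0], 0.44)] [ 0.5675  0.0785 -0.0066]
bolt [([166.0, 257.5], 0.72), ([280.1, 183.4], 0.42)] [([133.5, 196.1], 0.65)] [0.5018 0.2496 0.0018]
stick [([277.1, 184.4], 0.45)] [([309.7, 175.9], 0.62)] [ 0.565  -0.3014 -0.0025]
```

View pics/scene0.png

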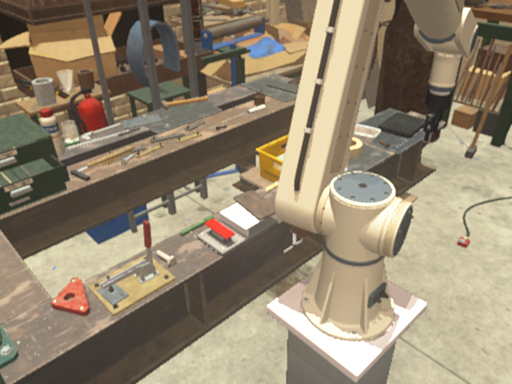

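View pics/top0.png

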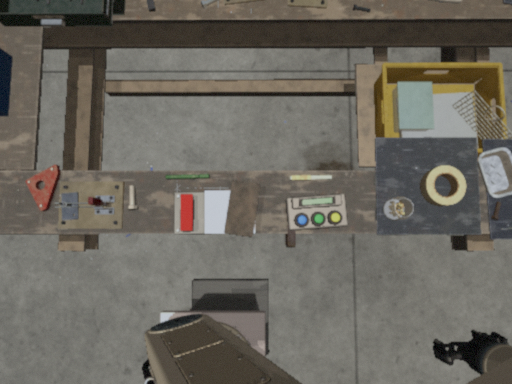

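```bash
cat >> h.py <<'E'
from scipy.spatial.transform import Rotation as Ro
def rot(s): q=s['tool_rot'];return Ro.from_quat([q[1],q[2],q[3],q[0]])
def down(yaw): # tool z down, tool x at yaw (rad) in world
    c,s=np.cos(yaw),np.sin(yaw);return Ro.from_matrix(np.array([[c,s,0],[s,-c,0],[0,0,-1.]]))
def plan(claw,pos,yaw=np.pi/2,n=None,step=.040):
    s=r.get_state();p=s['eef_pos'];R=rot(s);T=down(yaw);pos=np.array(pos)
    w=(R.inv()*T).as_rotvec();
    n=n or int(max(1,np.ceil(np.linalg.norm(pos-p)/step),np.ceil(np.degrees(np.linalg.norm(w))/7)))
    rows=[]
    for i in range(n):
        Q=R*Ro.from_rotvec(w*i/n)
        rows.append([claw]+np.round(Q.inv().apply((pos-p)/n)/.2,3).tolist()+np.round(np.degrees(w)/n/30,3).tolist())
    print('n',n,'d',np.round(pos-p,4)); print(rows)
def wcam():
    s=r.get_state();p=r.capture('wrist');M=np.array(p['mount'])
    R=rot(s).as_matrix()@M[:3,:3];t=rot(s).as_matrix()@M[:3,3]+s['eef_pos']
    p['R']=R.T;p['t']=-R.T@t;return p
E
python3 - <<'E'
from h import *
p=r.capture('wrist');print(np.round(p['mount'],4),p['fx'],p['cx'],p['cy'])
plan(0,[.36,-.2,.36],n=15)
E
```

```text
[[ 9.000e-04 -9.630e-01 -2.696e-01  6.740e-02]
 [ 1.000e+00  9.000e-04 -2.000e-04 -2.000e-04]
 [ 5.000e-04 -2.696e-01  9.630e-01 -1.437e-01]
 [ 0.000e+00  0.000e+00  0.000e+00  1.000e+00]] 325.663424188215 253.4367759052012 189.99789271034211
n 15 d [0.2207 0.4093 0.1287]
[[0, 0.102, -0.117, -0.043, 0.0, -0.0, -0.171], [0, 0.112, -0.107, -0.043, 0.0, -0.0, -0.171], [0, 0.121, -0.097, -0.043, 0.0, -0.0, -0.171], [0, 0.129, -0.085, -0.043, 0.0, -0.0, -0.171], [0, 0.137, -0.073, -0.043, 0.0, -0.0, -0.171], [0, 0.143, -0.061, -0.043, 0.0, -0.0, -0.171], [0, 0.147, -0.048, -0.043, 0.0, -0.0, -0.171], [0, 0.151, -0.034, -0.043, 0.0, -0.0, -0.171], [0, 0.154, -0.021, -0.043, 0.0, -0.0, -0.171], [0, 0.155, -0.007, -0.043, 0.0, -0.0, -0.171], [0, 0.155, 0.007, -0.043, 0.0, -0.0, -0.171], [0, 0.154, 0.021, -0.043, 0.0, -0.0, -0.171], [0, 0.151, 0.035, -0.043, 0.0, -0.0, -0.171], [0, 0.147, 0.048, -0.043, 0.0, -0.0, -0.171], [0, 0.142, 0.061, -0.043, 0.0, -0.0, -0.171]]
```

Emit:
apply_moves:
  moves:
    - [[1, 0.102, -0.117, -0.043, 0, 0, -0.171], [1, 0.112, -0.107, -0.043, 0, 0, -0.171], [1, 0.121, -0.097, -0.043, 0, 0, -0.171], [1, 0.129, -0.085, -0.043, 0, 0, -0.171], [1, 0.137, -0.073, -0.043, 0, 0, -0.171]]

```text
time: 1.77
eef_pos: [0.2132, -0.4715, 0.2746]
tool_rot: [0.0, 0.943, 0.332, 0.0]
force: [0.5, -0.4, -0.1]
width: 0.0254
gripper_force: 0.0
```

Emit:
apply_moves:
  moves:
    - [[1, 0.143, -0.061, -0.043, 0, 0, -0.171], [1, 0.147, -0.048, -0.043, 0, 0, -0.171], [1, 0.151, -0.034, -0.043, 0, 0, -0.171], [1, 0.154, -0.021, -0.043, 0, 0, -0.171], [1, 0.155, -0.007, -0.043, 0, 0, -0.171]]

```text
time: 2.18
eef_pos: [0.2869, -0.335, 0.3178]
tool_rot: [0.0, 0.846, 0.533, 0.0]
force: [0.7, 0.5, 0.1]
width: -0.0001
gripper_force: 0.0
```

Emit:
apply_moves:
  moves:
    - [[1, 0.155, 0.007, -0.043, 0, 0, -0.171], [1, 0.154, 0.021, -0.043, 0, 0, -0.171], [1, 0.151, 0.035, -0.043, 0, 0, -0.171], [1, 0.147, 0.048, -0.043, 0, 0, -0.171], [1, 0.142, 0.061, -0.043, 0, 0, -0.171]]

```text
time: 2.6
eef_pos: [0.3608, -0.1988, 0.361]
tool_rot: [0.0, 0.707, 0.708, 0.0]
force: [0.1, -0.8, 0.2]
width: 0.0002
gripper_force: 0.0
```

```bash
python3 - <<'E'
from h import *
p=wcam();s=r.get_state();print(s['time'],s['eef_pos'],rot(s).as_matrix().round(3),s['width'],s['joint_pos'].round(2),np.abs(s['joint_velocities']).max())
save(p,'w1')
b=r.capture('top')
p=wcam()
for n in ['station','shelf_center','pan_center','plate','console','key_yellow_top','key_blue_top','key_green_top']:
    ma=r.mark_of(n,p);mb=r.mark_of(n,b)
    f=lambda m:[(np.round(x['at'],1).tolist(),round(x['confidence'],2)) for x in m[:2]]
    print(n,f(ma),f(mb),np.round(tri([(p,ma[0]['at']),(b,mb[0]['at'])]),4) if ma and mb else '')
E
```

```text
2.65 [ 0.36339936 -0.19540565  0.3626123 ] [[-0.009  1.     0.004]
 [ 1.     0.009  0.002]
 [ 0.002  0.004 -1.   ]] -0.0001885840889836306 [-0.5  -0.11  1.88  0.    1.37 -0.51] 0.08604635304509871
station [([327.3, 66.7], 0.61), ([318.1, 7.7], 0.6)] [([212.2, 211.6], 0.66)] [ 0.4324 -0.0649  0.225 ]
shelf_center [([322.4, 38.6], 0.64)] [([226.0, 209.8], 0.67)] [ 0.4614 -0.0408 -0.0118]
pan_center [] [([183.5, 209.8], 0.92), ([310.4, 179.2], 0.6)] 
plate [([330.5, 69.1], 0.56)] [([240.9, 212.9], 0.7)] [ 0.4435 -0.0957  0.1372]
console [([304.1, 217.2], 0.96), ([302.3, 260.8], 0.49)] [([315.3, 211.3], 0.72)] [ 0.4518 -0.3193 -0.0106]
key_yellow_top [([300.8, 260.9], 0.63)] [([337.6, 216.8], 0.62)] [ 0.4372 -0.3771  0.0383]
key_blue_top [([295.6, 199.4], 0.51)] [([305.2, 219.9], 0.59)] [ 0.4285 -0.2823  0.0148]
key_green_top [([297.5, 227.9], 0.73)] [([316.7, 219.4], 0.6)] [ 0.4277 -0.3118  0.0592]
```

View pics/w1.png

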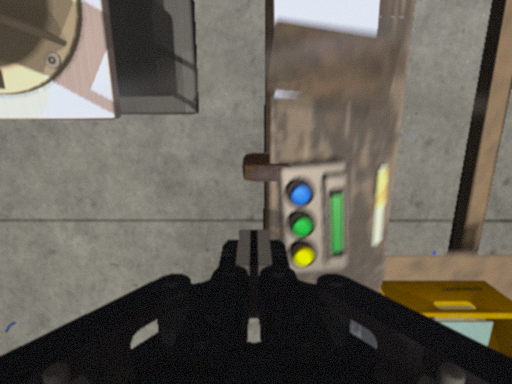

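```bash
cat >> h.py <<'E'
def keys(p,box=None):
    hsv=cv2.cvtColor(p['image'],cv2.COLOR_RGB2HSV);out={}
    for n,lo,hi in [('yellow',25,34),('green',50,80),('blue',98,120)]:
        m=cv2.inRange(hsv,(lo,120,70),(hi,255,255))
        k,l,st,c=cv2.connectedComponentsWithStats(m)
        out[n]=[(c[i].round(1).tolist(),st[i,2:].tolist()) for i in range(1,k) if st[i,4]>60]
    return out
E
python3 - <<'E'
from h import *
p=wcam();s=r.get_state();print(s['time'],s['eef_pos'],np.abs(s['joint_velocities']).max())
save(p,'w2');np.save('w2.npy',p,allow_pickle=True)
for k,v in keys(p).items():
    print(k,v)
    for c,_ in v: print(atz(p,c,.035).round(4))
E
```

```text
3.6 [ 0.36044571 -0.20019986  0.36029442] 0.0020308166552666096
yellow [([301.9, 258.4], [20, 18, 276])]
[ 0.4362 -0.3761  0.035 ]
green [([335.1, 227.3], [12, 58, 559]), ([300.6, 228.2], [20, 19, 283])]
[ 0.4855 -0.3232  0.035 ]
[ 0.4323 -0.3246  0.035 ]
blue [([299.2, 196.4], [20, 20, 314])]
[ 0.4283 -0.2732  0.035 ]
```

```bash
python3 - <<'E'
from h import *
plan(1,[.41,-.35,.16],n=8)
E
```

```text
n 8 d [ 0.0496 -0.1498 -0.2003]
[[1, -0.094, 0.031, 0.125, 0.0, 0.0, -0.001], [1, -0.094, 0.031, 0.125, 0.0, 0.0, -0.001], [1, -0.094, 0.031, 0.125, 0.0, 0.0, -0.001], [1, -0.094, 0.031, 0.125, 0.0, 0.0, -0.001], [1, -0.094, 0.031, 0.125, 0.0, 0.0, -0.001], [1, -0.094, 0.031, 0.125, 0.0, 0.0, -0.001], [1, -0.094, 0.031, 0.125, 0.0, 0.0, -0.001], [1, -0.094, 0.031, 0.125, 0.0, 0.0, -0.001]]
```

Emit:
apply_moves:
  moves:
    - [[1, -0.094, 0.031, 0.125, 0, 0, 0], [1, -0.094, 0.031, 0.125, 0, 0, 0], [1, -0.094, 0.031, 0.125, 0, 0, 0], [1, -0.094, 0.031, 0.125, 0, 0, 0], [1, -0.094, 0.031, 0.125, 0, 0, 0]]

```text
time: 4.02
eef_pos: [0.3914, -0.2952, 0.2342]
tool_rot: [0.0, 0.708, 0.706, 0.0]
force: [0.2, 1.0, -0.4]
width: 0.0001
gripper_force: 0.0
```

Emit:
apply_moves:
  moves:
    - [[1, -0.094, 0.031, 0.125, 0, 0, 0], [1, -0.094, 0.031, 0.125, 0, 0, 0], [1, -0.094, 0.031, 0.125, 0, 0, 0], [1, 0, 0, 0, 0, 0, 0], [1, 0, 0, 0, 0, 0, 0]]

```text
time: 4.43
eef_pos: [0.4089, -0.3505, 0.1588]
tool_rot: [-0.002, 0.709, 0.706, -0.0]
force: [0.6, -0.3, 0.2]
width: 0.0002
gripper_force: 0.0
```

```bash
python3 - <<'E'
from h import *
p=wcam();s=r.get_state();print(s['time'],s['eef_pos'],np.abs(s['joint_velocities']).max())
save(p,'w3');q=np.load('w2.npy',allow_pickle=True).item()
K=keys(p);Q=keys(q);print(K)
for k in K:
    for c,st in K[k]: print(k,st,atz(p,c,.04).round(4),tri([(p,c),(q,Q[k][-1][0])]).round(4))
E
```

```text
4.4833 [ 0.40932831 -0.3504003   0.16006066] 0.03927197349133071
{'yellow': [([285.3, 209.2], [35, 33, 900])], 'green': [([282.2, 148.1], [35, 35, 950]), ([352.0, 193.3], [19, 13, 80])], 'blue': [([278.1, 81.1], [37, 39, 1123])]}
yellow [35, 33, 900] [ 0.4348 -0.3724  0.04  ] [ 0.4342 -0.37    0.0467]
green [35, 35, 950] [ 0.4311 -0.3203  0.04  ] [ 0.4303 -0.3191  0.0482]
green [19, 13, 80] [ 0.4904 -0.3584  0.04  ] [ 0.4305 -0.2969  0.1664]
blue [37, 39, 1123] [ 0.4269 -0.2689  0.04  ] [ 0.4263 -0.2693  0.0481]
```

View pics/w3.png

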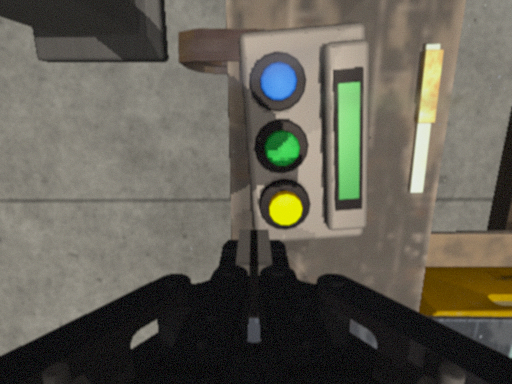

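```bash
python3 - <<'E'
from h import *
plan(1,[.434,-.370,.054],n=4)
E
```

```text
n 4 d [ 0.0247 -0.0196 -0.1061]
[[1, -0.025, 0.031, 0.133, -0.001, -0.001, -0.002], [1, -0.025, 0.031, 0.133, -0.001, -0.001, -0.002], [1, -0.025, 0.031, 0.133, -0.001, -0.001, -0.002], [1, -0.025, 0.031, 0.133, -0.001, -0.001, -0.002]]
```

Emit:
apply_moves:
  moves:
    - [[1, -0.025, 0.031, 0.133, 0, 0, 0], [1, -0.025, 0.031, 0.133, 0, 0, 0], [1, -0.025, 0.031, 0.133, 0, 0, 0], [1, -0.025, 0.031, 0.12, 0, 0, 0], [1, 0, 0, 0, 0, 0, 0]]

```text
time: 4.9
eef_pos: [0.434, -0.3697, 0.0544]
tool_rot: [-0.001, 0.708, 0.706, -0.0]
force: [0.3, 0.8, 0.6]
width: -0.0001
gripper_force: 0.0
```

Emit:
apply_moves:
  moves:
    - [[1, 0, 0, 0.015, 0, 0, 0], [1, 0, 0, 0.015, 0, 0, 0], [1, 0, 0, 0.01, 0, 0, 0], [1, 0, 0, 0, 0, 0, 0], [1, 0, 0, 0, 0, 0, 0]]

```text
time: 5.32
eef_pos: [0.4348, -0.3711, 0.0498]
tool_rot: [0.001, 0.708, 0.706, 0.0]
force: [1.0, 1.5, 1.6]
width: 0.0002
gripper_force: 0.8
```

Emit:
apply_moves:
  moves:
    - [[1, 0, 0, 0.01, 0, 0, 0], [1, 0, 0, 0.005, 0, 0, 0], [1, 0, 0, 0, 0, 0, 0], [1, 0, 0, 0, 0, 0, 0], [1, 0, 0, 0, 0, 0, 0]]

```text
time: 5.73
eef_pos: [0.4348, -0.3711, 0.0458]
tool_rot: [0.001, 0.708, 0.706, 0.0]
force: [2.9, 0.4, 3.5]
width: 0.0002
gripper_force: 1.9
```

Emit:
apply_moves:
  moves:
    - [[1, 0, 0, 0.01, 0, 0, 0], [1, 0, 0, 0.005, 0, 0, 0], [1, 0, 0, 0, 0, 0, 0], [1, 0, 0, 0, 0, 0, 0], [1, 0, 0, 0, 0, 0, 0]]

```text
time: 6.15
eef_pos: [0.4349, -0.3712, 0.0438]
tool_rot: [0.001, 0.708, 0.706, 0.0]
force: [0.0, 3.2, 18.6]
width: -0.0001
gripper_force: 9.8
```

Emit:
apply_moves:
  moves:
    - [[1, 0, 0, -0.05, 0, 0, 0], [1, 0, 0, -0.1, 0, 0, 0], [1, 0.02, 0, -0.17, 0, 0, 0], [0, 0.1, 0, -0.17, 0, 0, 0], [0, 0.12, 0, -0.17, 0, 0, 0]]

```text
time: 6.57
eef_pos: [0.4335, -0.3228, 0.175]
tool_rot: [-0.001, 0.709, 0.706, -0.0]
force: [0.9, -0.7, 0.1]
width: 0.0231
gripper_force: 0.0
```

Emit:
apply_moves:
  moves:
    - [[0, 0.12, 0, -0.15, 0, 0, 0], [0, 0.13, 0, -0.15, 0, 0, 0], [0, 0.13, 0, -0.15, 0, 0, 0], [0, 0.13, 0, -0.15, 0, 0, 0], [0, 0.13, 0, -0.15, 0, 0, 0]]

```text
time: 6.98
eef_pos: [0.4337, -0.1935, 0.3253]
tool_rot: [-0.001, 0.708, 0.706, -0.0]
force: [0.1, 0.0, 0.7]
width: 0.0834
gripper_force: 0.0
```

Emit:
apply_moves:
  moves:
    - [[0, 0.2, 0, -0.05, 0, 0, 0], [0, 0.2, 0, 0, 0, 0, 0], [0, 0.2, 0, 0, 0, 0, 0], [0, 0.2, 0, 0, 0, 0, 0], [0, 0.2, 0, 0, 0, 0, 0]]

```text
time: 7.4
eef_pos: [0.4344, 0.0067, 0.3342]
tool_rot: [-0.0, 0.708, 0.706, -0.0]
force: [0.9, -0.1, 0.3]
width: 0.0855
gripper_force: 0.0
```

Emit:
apply_moves:
  moves:
    - [[0, 0.1, 0, 0, 0, 0, 0], [0, 0.05, 0, 0, 0, 0, 0], [0, 0, 0, 0, 0, 0, 0], [0, 0, 0, 0, 0, 0, 0], [0, 0, 0, 0, 0, 0, 0]]

```text
time: 7.82
eef_pos: [0.4354, 0.034, 0.3342]
tool_rot: [-0.0, 0.708, 0.706, -0.001]
force: [0.6, -0.3, -0.2]
width: 0.0855
gripper_force: 0.0
```

```bash
python3 - <<'E'
from h import *
p=wcam();s=r.get_state();print(s['time'],s['eef_pos'],np.abs(s['joint_velocities']).max())
big=cv2.resize(p['image'],(768,576),interpolation=cv2.INTER_CUBIC);cv2.imwrite('pics/w4.png',big[:,:,::-1]);np.save('w4.npy',p,allow_pickle=True)
for n in ['station','shelf_center','pan_center','plate']:
    print(n,[(np.round(x['at'],1).tolist(),round(x['confidence'],2),atz(p,x['at'],0 if n=='station' else .055).round(4)) for x in r.mark_of(n,p)[:2]],[(np.round(x['bbox'],0).tolist(),round(x['confidence'],2)) for x in r.look_for(n,p)[:2]])
E
```

```text
7.8667 [0.43550629 0.03391555 0.33425052] 0.00590176966561156
station [([266.0, 175.3], 0.6, array([ 0.4531, -0.0087,  0.    ])), ([271.1, 240.7], 0.21, array([ 0.4621, -0.1156,  0.    ]))] [([218.0, 86.0, 315.0, 219.0], 0.85)]
shelf_center [([265.5, 217.5], 0.86, array([ 0.4508, -0.0557,  0.055 ]))] []
pan_center [([264.6, 121.4], 0.65, array([0.4487, 0.0745, 0.055 ]))] [([214.0, 84.0, 316.0, 219.0], 0.66)]
plate [([272.1, 240.4], 0.84, array([ 0.4604, -0.09  ,  0.055 ]))] [([214.0, 208.0, 336.0, 277.0], 0.96)]
```

View pics/w4.png

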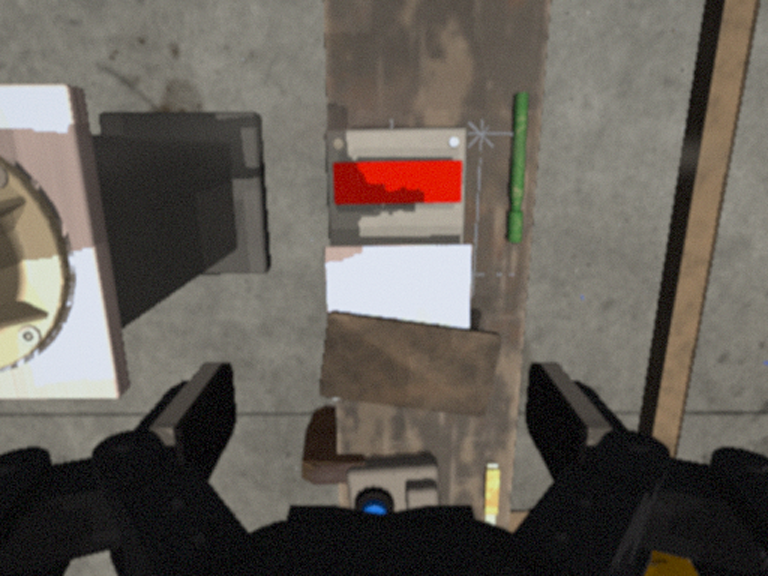

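```bash
cat >> h.py <<'E'
def sub(p,c):
    g=cv2.cvtColor(p['image'],cv2.COLOR_RGB2GRAY)
    return cv2.cornerSubPix(g,np.array(c,np.float32).reshape(-1,1,2),(4,4),(-1,-1),(3,40,.01)).reshape(-1,2)
def pan(p):
    I=p['image'].astype(int);m=((I[...,0]>2.5*I[...,1]+20)&(I[...,0]>2.5*I[...,2]+20)&(I[...,0]>60)).astype(np.uint8)
    k,l,st,c=cv2.connectedComponentsWithStats(m);i=1+np.argmax(st[1:,4])
    ct=max(cv2.findContours((l==i).astype(np.uint8),0,1)[0],key=len)
    return cv2.boxPoints(cv2.minAreaRect(ct)),c[i],st[i]
def show(n,X):
    X=np.array(X);print(n,'ctr',X.mean(0).round(4),'sides',np.linalg.norm(X-np.roll(X,-1,0),axis=1).round(4),'ang',[round(float(np.degrees(np.arctan2(*(X[(i+1)%4]-X[i])[1::-1]))),1) for i in range(4)])
E
python3 - <<'E'
from h import *
p=np.load('w4.npy',allow_pickle=True).item()
pl=np.array([(332,313),(498,332),(486,415),(321,393)])/1.5-.33
sh=np.array([(327,246),(471,244),(471,327)])/1.5-.33
s=sub(p,pl);print((s-pl).round(1).tolist())
show('plate',[atz(p,c,.062) for c in s]);show('plate raw',[atz(p,c,.062) for c in pl])
b,c,st=pan(p);print(b.round(1).tolist(),st);show('pan',[atz(p,x,.054) for x in b])
t=sub(p,sh);print((t-sh).round(1).tolist(),[atz(p,x,.055).round(4) for x in t],[atz(p,x,.055).round(4) for x in sh])
E
```

```text
[[-2.6, -0.8], [1.2, 1.6], [0.0, 0.0], [-1.1, 0.9]]
plate ctr [ 0.4601 -0.0907  0.062 ] sides [0.1571 0.0826 0.1599 0.0828] ang [-8.1, -95.6, 172.0, 82.5]
plate raw ctr [ 0.4609 -0.0901  0.062 ] sides [0.1514 0.0848 0.1585 0.0805] ang [-7.1, -94.2, 171.4, 80.9]
[[222.0, 107.0], [307.0, 107.0], [307.0, 135.0], [222.0, 135.0]] [ 222  107   86   29 2348]
pan ctr [0.4486 0.0747 0.054 ] sides [0.1072 0.0351 0.1097 0.035 ] ang [-0.2, -87.6, 179.8, 88.3]
[[0.7, 0.0], [0.5, 0.4], [-1.0, 0.7]] [array([0.3881, 0.02  , 0.055 ]), array([0.5144, 0.0209, 0.055 ]), array([ 0.516 , -0.0571,  0.055 ])] [array([0.3872, 0.02  , 0.055 ]), array([0.5137, 0.0215, 0.055 ]), array([ 0.5173, -0.0561,  0.055 ])]
```

```bash
python3 - <<'E'
from h import *
plan(0,[.451,-.008,.17],n=5)
E
```

```text
n 5 d [ 0.0154 -0.0429 -0.1645]
[[0, -0.043, 0.016, 0.165, 0.0, -0.0, -0.001], [0, -0.043, 0.016, 0.165, 0.0, -0.0, -0.001], [0, -0.043, 0.016, 0.165, 0.0, -0.0, -0.001], [0, -0.043, 0.015, 0.165, 0.0, -0.0, -0.001], [0, -0.043, 0.015, 0.165, 0.0, -0.0, -0.001]]
```

Emit:
apply_moves:
  moves:
    - [[0, -0.043, 0.016, 0.165, 0, 0, 0], [0, -0.043, 0.016, 0.165, 0, 0, 0], [0, -0.043, 0.016, 0.165, 0, 0, 0], [0, -0.043, 0.015, 0.165, 0, 0, 0], [0, -0.043, 0.015, 0.165, 0, 0, 0]]

```text
time: 8.68
eef_pos: [0.4511, -0.0083, 0.1683]
tool_rot: [0.0, 0.708, 0.706, 0.0]
force: [-0.1, -0.4, -0.1]
width: 0.0855
gripper_force: 0.0
```

Emit:
apply_moves:
  moves:
    - [[0, 0, 0, 0, 0, 0, 0], [0, 0, 0, 0, 0, 0, 0], [0, 0, 0, 0, 0, 0, 0], [0, 0, 0, 0, 0, 0, 0], [0, 0, 0, 0, 0, 0, 0]]

```text
time: 9.1
eef_pos: [0.4522, -0.0075, 0.1714]
tool_rot: [0.001, 0.708, 0.706, 0.001]
force: [-0.2, 0.4, -0.3]
width: 0.0854
gripper_force: 0.0
```

```bash
python3 - <<'E'
from h import *
p=wcam();s=r.get_state();print(s['time'],s['eef_pos'],np.abs(s['joint_velocities']).max())
big=cv2.resize(p['image'],(768,576),interpolation=cv2.INTER_CUBIC);cv2.imwrite('pics/w5.png',big[:,:,::-1]);np.save('w5.npy',p,allow_pickle=True)
b,c,st=pan(p);print(b.round(1).tolist(),st);show('pan',[atz(p,x,.054) for x in b])
E
```

```text
9.15 [ 0.45199166 -0.00752503  0.1711016 ] 0.00823641629727237
[[176.89999389648438, 57.20000076293945], [321.0, 55.099998474121094], [321.70001220703125, 103.4000015258789], [177.60000610351562, 105.5]] [ 177   56  145   50 5559]
pan ctr [0.4488 0.0741 0.054 ] sides [0.1076 0.0349 0.1117 0.0349] ang [0.7, -86.0, -179.3, 87.2]
```

View pics/w5.png

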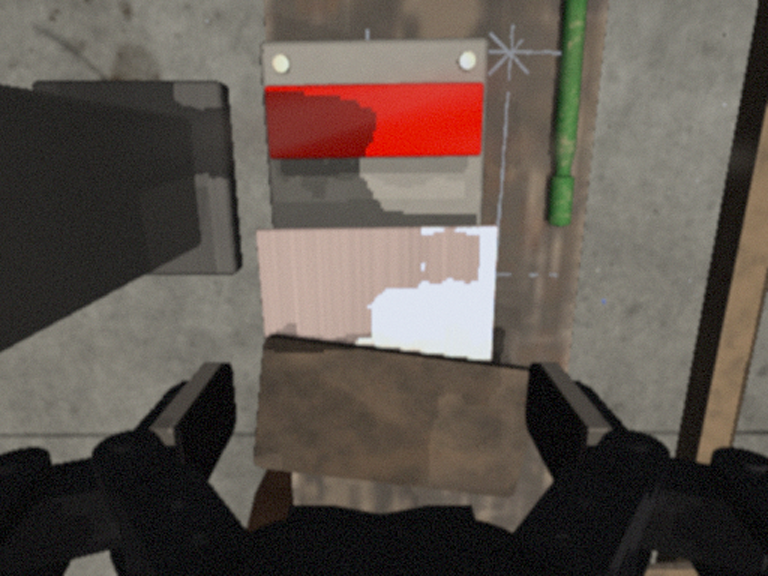

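```bash
python3 - <<'E'
from h import *
p=np.load('w5.npy',allow_pickle=True).item();q=np.load('w4.npy',allow_pickle=True).item()
S=lambda L:np.array(L)/1.5-.33
A=S([(265,87),(482,83),(481,155),(270,159)]);B=S([(334,162),(461,161),(462,202),(334,205)])
A=sub(p,A);B=sub(q,B)
show('pan5',[atz(p,x,.054) for x in A]);show('pan4',[atz(q,x,.054) for x in B])
print('z pan',[tri([(p,a),(q,b)]).round(4).tolist() for a,b in zip(A,B)])
A=S([(258,230),(497,226)]);B=S([(327,246),(471,244)])
A=sub(p,A);B=sub(q,B)
print('shelf edge',[tri([(p,a),(q,b)]).round(4).tolist() for a,b in zip(A,B)],[atz(p,x,.055).round(4).tolist() for x in A])
print('bottom-right shelf',atz(p,sub(p,S([(492,360)]))[0],.055).round(4))
A=S([(268,337),(529,367),(513,495),(254,463)]);A2=sub(p,A);print((A2-A).round(1).tolist())
B=sub(q,S([(332,313),(498,332),(486,415),(321,393)]))
show('plate5',[atz(p,x,.062) for x in A]);show('plate5s',[atz(p,x,.062) for x in A2])
print([tri([(p,a),(q,b)]).round(4).tolist() for a,b in zip(A2,B)])
E
```

```text
pan5 ctr [0.4489 0.0744 0.054 ] sides [0.1098 0.0342 0.1111 0.0339] ang [0.8, -89.3, -179.4, 88.5]
pan4 ctr [0.4499 0.0745 0.054 ] sides [0.1096 0.0316 0.1108 0.0359] ang [-0.3, -89.7, -178.0, 88.4]
z pan [[0.3947, 0.0911, 0.0543], [0.5034, 0.0914, 0.0595], [0.5078, 0.0578, 0.037], [0.3952, 0.0568, 0.0634]]
shelf edge [[0.3895, 0.022, 0.0698], [0.5141, 0.0212, 0.0565]] [[0.3856, 0.0187, 0.055], [0.5145, 0.021, 0.055]]
bottom-right shelf [ 0.5152 -0.0572  0.055 ]
[[-0.5, -0.6], [-1.1, 0.9], [-2.0, 1.5], [-0.4, -0.3]]
plate5 ctr [ 0.4583 -0.0902  0.062 ] sides [0.1473 0.0854 0.1584 0.0817] ang [-7.2, -92.0, 171.5, 80.5]
plate5s ctr [ 0.4574 -0.0906  0.062 ] sides [0.147  0.0862 0.1573 0.0819] ang [-7.8, -92.5, 170.8, 80.5]
[[0.3857, -0.0433, 0.0496], [0.5573, -0.0873, -0.0016], [0.5317, -0.1415, 0.0654], [0.3757, -0.1205, 0.0615]]
```

Emit:
apply_moves:
  moves:
    - [[0, 0, 0, 0.15, 0, 0, -0.027], [0, 0, 0, 0.15, 0, 0, 0], [0, 0, 0, 0.15, 0, 0, 0], [0, 0, 0, 0.12, 0, 0, 0], [0, 0, 0, 0, 0, 0, 0]]

```text
time: 9.57
eef_pos: [0.4488, -0.0076, 0.0529]
tool_rot: [-0.002, 0.703, 0.711, -0.002]
force: [-1.0, -0.5, 0.2]
width: 0.0855
gripper_force: 0.0
```

Emit:
apply_moves:
  moves:
    - [[0, 0, 0, 0.015, 0, 0, 0], [0, 0, 0, 0.01, 0, 0, 0], [0, 0, 0, 0.01, 0, 0, 0], [0, 0, 0, 0, 0, 0, 0], [0, 0, 0, 0, 0, 0, 0]]

```text
time: 9.98
eef_pos: [0.4517, -0.0078, 0.0495]
tool_rot: [0.001, 0.703, 0.711, 0.001]
force: [0.0, -0.2, 0.8]
width: 0.0857
gripper_force: 0.0
```

Emit:
apply_moves:
  moves:
    - [[0, 0, 0, 0.01, 0, 0, 0], [0, 0, 0, 0.01, 0, 0, 0], [0, 0, 0, 0, 0, 0, 0], [0, 0, 0, 0, 0, 0, 0], [0, 0, 0, 0, 0, 0, 0]]

```text
time: 10.4
eef_pos: [0.451, -0.0079, 0.0445]
tool_rot: [-0.0, 0.703, 0.711, -0.0]
force: [0.6, 0.3, 0.1]
width: 0.0852
gripper_force: 0.0
```

Emit:
apply_moves:
  moves:
    - [[0, 0, 0, 0.005, 0, 0, 0], [0, 0, 0, 0.005, 0, 0, 0], [0, 0, 0, 0, 0, 0, 0], [0, 0, 0, 0, 0, 0, 0], [0, 0, 0, 0, 0, 0, 0]]

```text
time: 10.82
eef_pos: [0.451, -0.0078, 0.0425]
tool_rot: [-0.0, 0.703, 0.711, -0.0]
force: [0.2, -0.2, -0.5]
width: 0.0852
gripper_force: 0.0
```

Emit:
apply_moves:
  moves:
    - [[0, 0, 0, 0.005, 0, 0, 0], [0, 0, 0, 0.005, 0, 0, 0], [0, 0, 0, 0, 0, 0, 0], [0, 0, 0, 0, 0, 0, 0], [0, 0, 0, 0, 0, 0, 0]]

```text
time: 11.23
eef_pos: [0.4512, -0.0079, 0.0418]
tool_rot: [0.0, 0.703, 0.711, 0.0]
force: [-6.1, -0.7, 25.1]
width: 0.0854
gripper_force: 12.6
```

Emit:
apply_moves:
  moves:
    - [[0, 0, 0, -0.2, 0, 0, 0], [0, 0, 0, -0.18, 0, 0, 0], [0, -0.193, 0.012, 0, 0, 0, 0], [0, -0.193, 0.012, 0, 0, 0, 0], [0, -0.193, 0.012, 0, 0, 0, 0]]

```text
time: 11.65
eef_pos: [0.4601, -0.1246, 0.1175]
tool_rot: [0.001, 0.702, 0.712, 0.001]
force: [-0.1, 0.3, -1.4]
width: 0.0854
gripper_force: 0.0
```

Emit:
apply_moves:
  moves:
    - [[0, -0.193, 0.012, 0, 0, 0, 0], [0, 0, 0, 0.15, 0, 0, 0], [0, 0, 0, 0.15, 0, 0, 0], [0, 0, 0, 0.05, 0, 0, 0], [0, 0, 0, 0, 0, 0, 0]]

```text
time: 12.07
eef_pos: [0.4602, -0.1615, 0.0443]
tool_rot: [-0.002, 0.703, 0.711, -0.001]
force: [-0.6, 0.2, -0.1]
width: 0.0854
gripper_force: 0.0
```

```bash
python3 - <<'E'
from h import *
plan(0,[.460,-.150,.0445],yaw=np.radians(90.8),n=5);s=r.get_state();print(s['eef_pos'],s['force'])
E
```

```text
n 5 d [-0.0002  0.0115  0.0002]
[[0, 0.012, -0.0, -0.0, -0.002, -0.001, -0.001], [0, 0.012, -0.0, -0.0, -0.002, -0.001, -0.001], [0, 0.012, -0.0, -0.0, -0.002, -0.001, -0.001], [0, 0.012, -0.0, -0.0, -0.002, -0.001, -0.001], [0, 0.012, -0.0, -0.0, -0.002, -0.001, -0.001]]
[ 0.46020989 -0.1615161   0.04430009] [-0.60341608  0.16224011 -0.07105847]
```

Emit:
apply_moves:
  moves:
    - [[0, 0.05, 0, 0, 0, 0, 0], [0, 0.025, 0, 0, 0, 0, 0], [0, 0.025, 0, 0, 0, 0, 0], [0, 0.025, 0, 0, 0, 0, 0], [0, 0.025, 0, 0, 0, 0, 0]]

```text
time: 12.48
eef_pos: [0.4637, -0.1319, 0.0478]
tool_rot: [0.002, 0.703, 0.711, 0.001]
force: [1.2, -4.9, 5.0]
width: 0.0857
gripper_force: 3.8
```

Emit:
apply_moves:
  moves:
    - [[0, 0.025, 0, 0, 0, 0, 0], [0, 0.025, 0, 0, 0, 0, 0], [0, 0.02, 0, 0, 0, 0, 0], [0, 0.01, 0, 0, 0, 0, 0], [0, 0, 0, 0, 0, 0, 0]]

```text
time: 12.9
eef_pos: [0.4631, -0.116, 0.0477]
tool_rot: [0.001, 0.703, 0.711, 0.001]
force: [0.9, -3.8, 7.4]
width: 0.0857
gripper_force: 3.9
```

```bash
python3 - <<'E'
from h import *
p=wcam();s=r.get_state();print(s['time'],s['eef_pos'],s['force'])
big=cv2.resize(p['image'],(768,576),interpolation=cv2.INTER_CUBIC);cv2.imwrite('pics/w6.png',big[:,:,::-1]);np.save('w6.npy',p,allow_pickle=True)
E
```

```text
12.95 [ 0.46300583 -0.1159368   0.04767873] [ 0.44026605 -3.07926446  7.6072917 ]
```

View pics/w6.png

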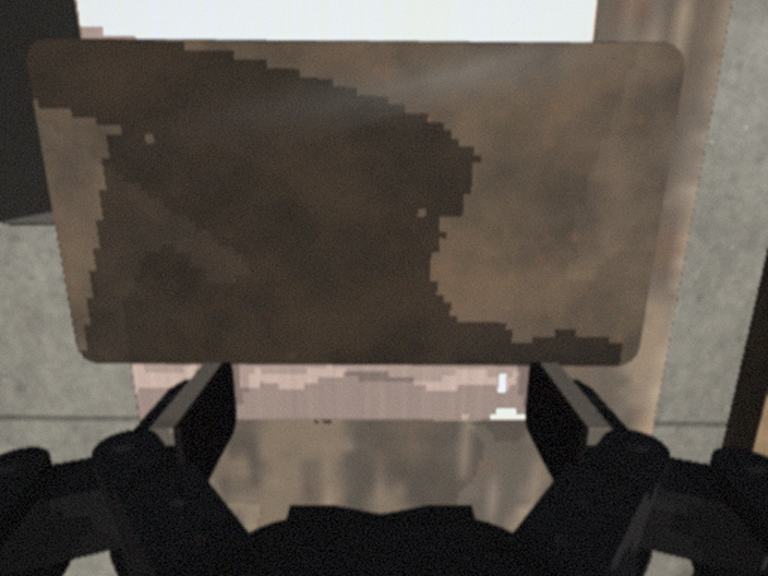

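```bash
cat >> h.py <<'E'
def edges(p,L,z=.062):
    # L: 4 edges (left, far, right, near), each two 768-scale pixels; returns corners by intersecting
    W=[[atz(p,np.array(c)/1.5-.33,z)[:2] for c in e] for e in L];C=[]
    for i in range(4):
        (a,b),(c,d)=W[i],W[(i+1)%4];t=np.linalg.solve(np.array([b-a,c-d]).T,c-a);C.append(a+t[0]*(b-a))
    print('edge ang',[round(float(np.degrees(np.arctan2(*(b-a)[::-1]))),2) for a,b in W])
    X=np.array(C);show('plate',np.c_[X,np.full(4,z)]);return X
E
python3 - <<'E'
from h import *
p=np.load('w6.npy',allow_pickle=True).item()
g=cv2.cvtColor(cv2.resize(p['image'],(768,576)),cv2.COLOR_RGB2GRAY).astype(float)
g=cv2.GaussianBlur(g,(0,0),1.5)
def col(c,a,b): d=np.diff(g[a:b,c]);return a+int(np.argmax(abs(d)))
def row(rr,a,b): d=np.diff(g[rr,a:b]);return a+int(np.argmax(abs(d)))
L=[[(row(y,a,b),y) for y,a,b in [(150,25,70),(320,55,100)]],[(x,col(x,20,60)) for x in (120,560)],[(row(y,a,b),y) for y,a,b in [(110,650,710),(310,615,670)]],[(x,col(x,345,385)) for x in (250,510)]]
print(L);print(edges(p,L).round(4).tolist())
L[0]=[(43,150),(74,320)];L[2]=[(680,110),(645,310)]
print(edges(p,L).round(4).tolist())
E
```

```text
[[(40, 150), (71, 320)], [(120, 37), (560, 41)], [(677, 110), (645, 310)], [(250, 363), (510, 365)]]
edge ang [-89.21, 0.32, -89.55, 0.2]
plate ctr [ 0.4551 -0.0648  0.062 ] sides [0.161  0.0852 0.1605 0.0849] ang [0.3, -89.6, -179.8, 90.8]
[[0.3742, -0.0227], [0.5352, -0.0218], [0.5358, -0.107], [0.3753, -0.1076]]
edge ang [-89.11, 0.32, -90.37, 0.2]
plate ctr [ 0.4557 -0.0648  0.062 ] sides [0.1612 0.0852 0.1594 0.0849] ang [0.3, -90.4, -179.8, 90.9]
[[0.3749, -0.0227], [0.5361, -0.0218], [0.5356, -0.107], [0.3762, -0.1076]]
```

```bash
python3 - <<'E'
from h import *
p=np.load('w6.npy',allow_pickle=True).item()
print([atz(p,np.array(c)/1.5-.33,.055).round(4).tolist() for c in [(77,10),(596,10),(79,30),(597,36),(134,385)]])
plan(1,[.45,-.14,.12],yaw=np.radians(90.8),n=3)
E
```

```text
[[0.385, -0.0152, 0.055], [0.5148, -0.0134, 0.055], [0.3848, -0.0198, 0.055], [0.5158, -0.0193, 0.055], [0.3865, -0.1184, 0.055]]
n 3 d [-0.013  -0.0241  0.0723]
[[1, -0.04, -0.022, -0.121, 0.002, 0.001, -0.001], [1, -0.04, -0.022, -0.121, 0.002, 0.001, -0.001], [1, -0.04, -0.022, -0.121, 0.002, 0.001, -0.001]]
```

Emit:
apply_moves:
  moves:
    - [[0, -0.07, 0, 0, 0, 0, 0], [0, 0, 0, -0.2, 0, 0, 0], [1, 0, 0, -0.2, 0, 0, 0], [1, 0.11, 0.18, 0, 0, 0, 0], [1, 0.11, 0.18, 0, 0, 0, 0]]

```text
time: 13.37
eef_pos: [0.5339, -0.0857, 0.1304]
tool_rot: [0.002, 0.704, 0.71, 0.002]
force: [0.5, -1.3, -0.3]
width: 0.0517
gripper_force: 0.0
```

Emit:
apply_moves:
  moves:
    - [[1, 0.11, 0.18, 0, 0, 0, 0], [1, 0, 0, 0, 0, 0, 0], [1, 0, 0, 0, 0, 0, 0], [1, 0, 0, 0, 0, 0, 0], [1, 0, 0, 0, 0, 0, 0]]

```text
time: 13.78
eef_pos: [0.5663, -0.0637, 0.1262]
tool_rot: [-0.001, 0.703, 0.711, -0.001]
force: [-0.2, -0.3, -1.1]
width: 0.0001
gripper_force: 0.0
```

```bash
python3 - <<'E'
from h import *
plan(1,[.566,-.065,.052],yaw=np.radians(90.8),n=3);s=r.get_state();print(s['eef_pos'],s['force'],s['width'])
E
```

```text
n 3 d [-0.0003 -0.0013 -0.0742]
[[1, -0.002, -0.0, 0.124, -0.001, -0.0, -0.002], [1, -0.002, -0.0, 0.124, -0.001, -0.0, -0.002], [1, -0.002, -0.0, 0.124, -0.001, -0.0, -0.002]]
[ 0.56632791 -0.06370533  0.12617725] [-0.2278407  -0.26819762 -1.0531594 ] 0.00010126286952439927
```

Emit:
apply_moves:
  moves:
    - [[1, 0, 0, 0.124, 0, 0, 0], [1, 0, 0, 0.124, 0, 0, 0], [1, 0, 0, 0.124, 0, 0, 0], [1, 0, 0, 0, 0, 0, 0], [1, 0, 0, 0, 0, 0, 0]]

```text
time: 14.2
eef_pos: [0.566, -0.0642, 0.0514]
tool_rot: [-0.001, 0.703, 0.711, -0.001]
force: [0.7, 0.0, -0.3]
width: -0.0001
gripper_force: 0.0
```

Emit:
apply_moves:
  moves:
    - [[1, 0, -0.02, 0, 0, 0, 0], [1, 0, -0.02, 0, 0, 0, 0], [1, 0, -0.01, 0, 0, 0, 0], [1, 0, 0, 0, 0, 0, 0], [1, 0, 0, 0, 0, 0, 0]]

```text
time: 14.62
eef_pos: [0.5582, -0.064, 0.053]
tool_rot: [0.001, 0.703, 0.711, 0.0]
force: [0.3, -0.7, 0.2]
width: 0.0002
gripper_force: 0.0
```

Emit:
apply_moves:
  moves:
    - [[1, 0, -0.01, 0, 0, 0, 0], [1, 0, -0.01, 0, 0, 0, 0], [1, 0, 0, 0, 0, 0, 0], [1, 0, 0, 0, 0, 0, 0], [1, 0, 0, 0, 0, 0, 0]]

```text
time: 15.03
eef_pos: [0.5539, -0.0639, 0.052]
tool_rot: [-0.0, 0.703, 0.711, 0.0]
force: [-0.7, 0.2, -0.5]
width: 0.0001
gripper_force: 0.0
```

```bash
python3 - <<'E'
from h import *
p=wcam();s=r.get_state();print(s['time'],s['eef_pos'],s['force'])
big=cv2.resize(p['image'],(768,576),interpolation=cv2.INTER_CUBIC);cv2.imwrite('pics/w7.png',big[:,:,::-1]);np.save('w7.npy',p,allow_pickle=True)
E
```

```text
15.0833 [ 0.55397042 -0.063912    0.05202518] [-0.20788077 -0.1477758  -0.64123549]
```

View pics/w7.png

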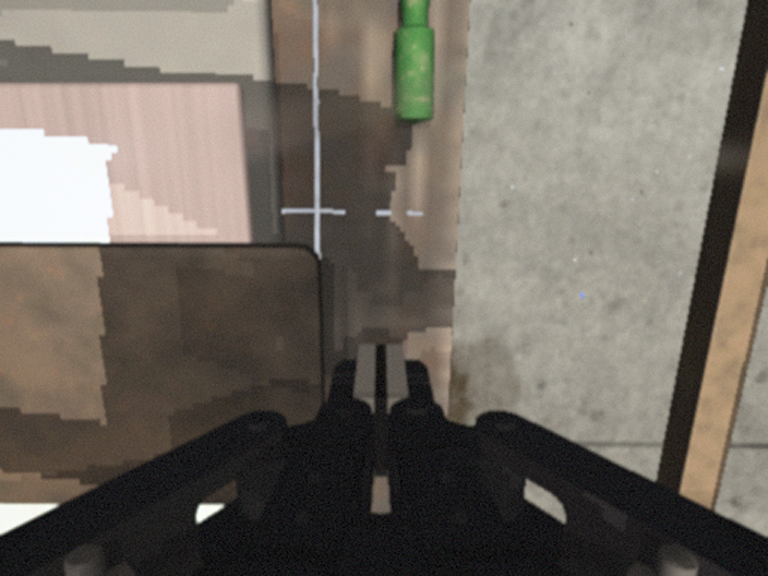

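```bash
python3 - <<'E'
from h import *
p=np.load('w7.npy',allow_pickle=True).item()
A=lambda c,z:atz(p,np.array(c)/1.5-.33,z).round(4).tolist()
print('plate end',A((321,300),.062),A((322,360),.062),'far edge',A((50,244),.062),A((280,244),.062))
print('tip L,R',A((357,350),.052),A((404,350),.052),'finger wide',A((331,375),.062))
print('shelf',A((241,83),.055),A((249,240),.055),A((0,83),.055))
E
```

```text
plate end [0.5357, -0.0375, 0.062] [0.5356, -0.0562, 0.062] far edge [0.4608, -0.0221, 0.062] [0.5246, -0.0214, 0.062]
tip L,R [0.5455, -0.0571, 0.052] [0.5604, -0.0569, 0.052] finger wide [0.5382, -0.061, 0.062]
shelf [0.5146, 0.021, 0.055] [0.5142, -0.0216, 0.055] [0.45, 0.0202, 0.055]
```

Emit:
apply_moves:
  moves:
    - [[1, 0, -0.01, 0, 0, 0, 0], [1, 0, -0.01, 0, 0, 0, 0], [1, 0, 0, 0, 0, 0, 0], [1, 0, 0, 0, 0, 0, 0], [1, 0, 0, 0, 0, 0, 0]]

```text
time: 15.5
eef_pos: [0.5499, -0.064, 0.0521]
tool_rot: [0.0, 0.703, 0.711, 0.0]
force: [-0.1, 0.7, 0.7]
width: -0.0002
gripper_force: 0.0
```

Emit:
apply_moves:
  moves:
    - [[1, 0, -0.01, 0, 0, 0, 0], [1, 0, -0.01, 0, 0, 0, 0], [1, 0, 0, 0, 0, 0, 0], [1, 0, 0, 0, 0, 0, 0], [1, 0, 0, 0, 0, 0, 0]]

```text
time: 15.92
eef_pos: [0.5462, -0.0641, 0.0522]
tool_rot: [0.0, 0.703, 0.711, 0.0]
force: [2.2, -0.8, -0.5]
width: 0.0004
gripper_force: 1.2
```

Emit:
apply_moves:
  moves:
    - [[1, 0, -0.01, 0, 0, 0, 0], [1, 0, -0.01, 0, 0, 0, 0], [1, 0, -0.005, 0, 0, 0, 0], [1, 0, 0, 0, 0, 0, 0], [1, 0, 0, 0, 0, 0, 0]]

```text
time: 16.33
eef_pos: [0.5408, -0.0641, 0.0522]
tool_rot: [-0.0, 0.703, 0.711, -0.0]
force: [2.5, 0.8, 1.3]
width: -0.0001
gripper_force: 1.4
```

```bash
cat >> h.py <<'E'
def rowedge(p,y,a,b):
    g=cv2.GaussianBlur(cv2.cvtColor(p['image'],cv2.COLOR_RGB2GRAY).astype(float),(0,0),1.)
    return a+.5+float(np.argmax(abs(np.diff(g[y,a:b]))))
E
python3 - <<'E'
from h import *
s=r.get_state();print(s['time'],s['eef_pos'],s['force'])
for f in (np.load('w7.npy',allow_pickle=True).item(),wcam()):
  for y in (185,200,215,228):
    c=rowedge(f,y,200,222 if f['shot']==0 else 226);print(y,c,atz(f,(c,y),.062).round(4))
E
```

```text
16.3333 [ 0.54081983 -0.06405882  0.05217326] [2.50365032 0.82517302 1.31722473]
185 210.5 [ 0.5344 -0.031   0.062 ]
200 211.5 [ 0.5347 -0.0377  0.062 ]
215 212.5 [ 0.535  -0.0445  0.062 ]
228 212.5 [ 0.5349 -0.0506  0.062 ]
185 222.5 [ 0.5264 -0.0311  0.062 ]
200 222.5 [ 0.5263 -0.0378  0.062 ]
215 223.5 [ 0.5267 -0.0447  0.062 ]
228 223.5 [ 0.5266 -0.0507  0.062 ]
```

Emit:
apply_moves:
  moves:
    - [[1, 0, 0.05, 0, 0, 0, 0], [1, 0, 0, -0.2, 0, 0, 0], [1, 0, 0, -0.2, 0, 0, 0], [1, -0.09, -0.17, 0, 0, 0, 0], [1, -0.09, -0.17, 0, 0, 0, 0]]

```text
time: 16.8
eef_pos: [0.4855, -0.1009, 0.1341]
tool_rot: [0.002, 0.702, 0.712, 0.001]
force: [-0.1, 0.0, -0.9]
width: -0.0001
gripper_force: 0.0
```

Emit:
apply_moves:
  moves:
    - [[1, -0.09, -0.17, 0, 0, 0, 0], [1, 0, 0, 0, 0, 0, 0], [1, 0, 0, 0, 0, 0, 0], [1, 0, 0, 0, 0, 0, 0], [1, 0, 0, 0, 0, 0, 0]]

```text
time: 17.22
eef_pos: [0.4507, -0.119, 0.1322]
tool_rot: [0.0, 0.703, 0.711, 0.0]
force: [-0.1, -0.3, -0.4]
width: 0.0001
gripper_force: 0.0
```

```bash
python3 - <<'E'
from h import *
p=wcam();s=r.get_state();print(s['time'],s['eef_pos'],s['force'])
big=cv2.resize(p['image'],(768,576),interpolation=cv2.INTER_CUBIC);cv2.imwrite('pics/w8.png',big[:,:,::-1]);np.save('w8.npy',p,allow_pickle=True)
E
```

```text
17.2667 [ 0.45058475 -0.11883323  0.13206787] [ 0.13002518 -0.74259264  0.25332906]
```

View pics/w8.png

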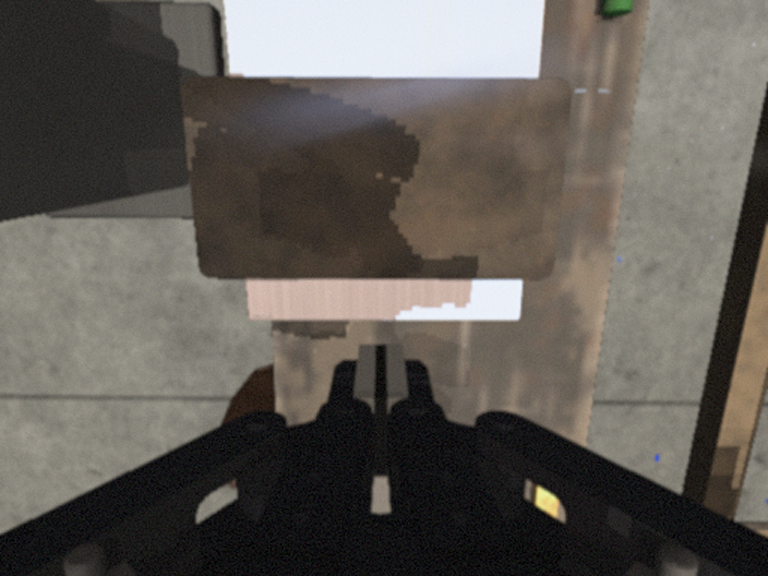

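```bash
python3 - <<'E'
from h import *
p=np.load('w8.npy',allow_pickle=True).item()
print(edges(p,[[(185,110),(198,250)],[(250,78),(530,78)],[(571,110),(557,250)],[(250,278),(510,279)]]).round(4).tolist())
A=lambda c,z=.055:atz(p,np.array(c)/1.5-.33,z).round(4).tolist()
print(A((248,319)),A((521,319)),A((227,60)),A((542,60)))
E
```

```text
edge ang [-89.84, 0.71, -89.36, 0.46]
plate ctr [ 0.4479 -0.0651  0.062 ] sides [0.1594 0.0846 0.1601 0.0839] ang [0.7, -89.4, -179.5, 90.2]
[[0.368, -0.0239], [0.5273, -0.022], [0.5283, -0.1065], [0.3682, -0.1078]]
[0.3865, -0.1298, 0.055] [0.5172, -0.1283, 0.055] [0.3847, -0.0159, 0.055] [0.5157, -0.0142, 0.055]
```

Emit:
apply_moves:
  moves:
    - [[1, 0.09, -0.19, 0, 0, 0, 0], [1, 0.09, -0.19, 0, 0, 0, 0], [1, 0.09, -0.19, 0, 0, 0, 0], [1, 0, 0, 0, 0, 0, 0], [1, 0, 0, 0.2, 0, 0, 0]]

```text
time: 17.68
eef_pos: [0.3392, -0.0667, 0.0962]
tool_rot: [0.004, 0.702, 0.712, 0.003]
force: [4.2, -0.6, 0.4]
width: 0.0001
gripper_force: 0.0
```

Emit:
apply_moves:
  moves:
    - [[1, 0, 0, 0.195, 0, 0, 0], [1, 0, 0, 0, 0, 0, 0], [1, 0, 0, 0, 0, 0, 0], [1, 0, 0, 0, 0, 0, 0], [1, 0, 0, 0, 0, 0, 0]]

```text
time: 18.1
eef_pos: [0.3377, -0.0671, 0.055]
tool_rot: [0.001, 0.703, 0.711, 0.001]
force: [0.3, 1.1, 0.5]
width: 0.0
gripper_force: 0.0
```

```bash
python3 - <<'E'
from h import *
plan(1,[.354,-.065,.052],yaw=np.radians(90.8),n=3);s=r.get_state();print(s['eef_pos'],s['force'],s['joint_pos'])
E
```

```text
n 3 d [ 0.0163  0.0021 -0.003 ]
[[1, 0.003, 0.027, 0.005, 0.002, 0.0, -0.002], [1, 0.003, 0.027, 0.005, 0.002, 0.0, -0.002], [1, 0.003, 0.027, 0.005, 0.002, 0.0, -0.002]]
[ 0.33767714 -0.06708622  0.0549589 ] [0.29675742 1.13801308 0.4712619 ] [-2.00482800e-01  2.29762268e-01  2.35014809e+00  1.84095545e-05
  5.58375006e-01 -2.11893857e-01]
```

Emit:
apply_moves:
  moves:
    - [[1, 0.003, 0.025, 0.005, 0, 0, 0], [1, 0.003, 0.025, 0.005, 0, 0, 0], [1, 0.003, 0.02, 0.003, 0, 0, 0], [1, 0, 0.01, 0, 0, 0, 0], [1, 0, 0, 0, 0, 0, 0]]

```text
time: 18.52
eef_pos: [0.353, -0.0649, 0.0509]
tool_rot: [0.001, 0.703, 0.711, 0.0]
force: [0.8, -0.6, 0.4]
width: -0.0001
gripper_force: 0.0
```

Emit:
apply_moves:
  moves:
    - [[1, 0, 0.01, 0, 0, 0, 0], [1, 0, 0.005, 0, 0, 0, 0], [1, 0, 0, 0, 0, 0, 0], [1, 0, 0, 0, 0, 0, 0], [1, 0, 0, 0, 0, 0, 0]]

```text
time: 18.93
eef_pos: [0.3546, -0.0648, 0.0504]
tool_rot: [-0.0, 0.703, 0.711, -0.0]
force: [-1.1, 0.4, -0.1]
width: -0.0002
gripper_force: 0.4
```

Contact about here; push the remaining 2–3 mm.

Emit:
apply_moves:
  moves:
    - [[1, 0, 0.005, 0, 0, 0, 0], [1, 0, 0.005, 0, 0, 0, 0], [1, 0, 0, 0, 0, 0, 0], [1, 0, 0, 0, 0, 0, 0], [1, 0, 0, 0, 0, 0, 0]]

```text
time: 19.35
eef_pos: [0.3557, -0.0646, 0.0502]
tool_rot: [-0.001, 0.703, 0.711, -0.001]
force: [-5.9, -0.4, 1.6]
width: -0.0003
gripper_force: 2.7
```

```bash
python3 - <<'E'
from h import *
p=wcam();s=r.get_state();print(s['time'],s['eef_pos'],s['force'])
cv2.imwrite('pics/w9.png',p['image'][:,:,::-1])
for y in (180,195,205,215,225):
    g=cv2.GaussianBlur(cv2.cvtColor(p['image'],cv2.COLOR_RGB2GRAY).astype(float),(0,0),1.)[y]
    d=abs(np.diff(g));i=np.argsort(d[230:420])[::-1][:3]+230;print(y,i,d[i].round(),atz(p,(i[0]+.5,y),.062).round(4))
E
```

```text
19.4 [ 0.35569628 -0.06462278  0.05024599] [-5.66628069  0.13952858  3.57808745]
180 [273 286 274] [27. 18. 18.] [ 0.3628 -0.0288  0.062 ]
195 [273 274 272] [26. 20. 17.] [ 0.363  -0.0353  0.062 ]
205 [272 273 271] [25. 19. 16.] [ 0.3627 -0.0397  0.062 ]
215 [272 273 271] [25. 18. 16.] [ 0.3628 -0.0443  0.062 ]
225 [272 273 271] [26. 18. 17.] [ 0.3629 -0.0489  0.062 ]
```

Emit:
apply_moves:
  moves:
    - [[1, 0, 0.005, 0, 0, 0, 0], [1, 0, 0, 0, 0, 0, 0], [1, 0, 0, 0, 0, 0, 0], [1, 0, -0.05, 0, 0, 0, 0], [1, 0, -0.05, -0.1, 0, 0, 0]]

```text
time: 19.82
eef_pos: [0.3369, -0.0649, 0.0689]
tool_rot: [-0.001, 0.703, 0.711, -0.001]
force: [-0.1, 0.4, 0.9]
width: -0.0002
gripper_force: 0.0
```

Emit:
apply_moves:
  moves:
    - [[1, 0, 0, -0.15, 0, 0, 0], [1, 0, 0, -0.16, 0, 0, 0], [1, -0.09, 0.19, 0, 0, 0, 0], [1, -0.09, 0.19, 0, 0, 0, 0], [1, -0.09, 0.19, 0, 0, 0, 0]]

```text
time: 20.23
eef_pos: [0.4541, -0.1184, 0.1348]
tool_rot: [0.003, 0.703, 0.711, 0.002]
force: [-0.2, 0.4, 0.4]
width: 0.0
gripper_force: 0.0
```

Emit:
apply_moves:
  moves:
    - [[0, 0, 0, 0, 0, 0, 0], [0, 0, 0, 0, 0, 0, 0], [0, 0, 0, 0, 0, 0, 0], [0, 0, 0, 0, 0, 0, 0], [0, 0, 0, 0, 0, 0, 0]]

```text
time: 20.65
eef_pos: [0.4504, -0.1168, 0.1323]
tool_rot: [-0.0, 0.703, 0.711, -0.0]
force: [0.3, 0.7, -0.4]
width: 0.0606
gripper_force: 0.0
```

```bash
cat >> h.py <<'E'
def auto(p,C,z,half=7):
    # refine predicted corner polygon C (world xy at z, order left-near,left-far,right-far,right-near) by edge search along normals
    g=cv2.GaussianBlur(cv2.cvtColor(p['image'],cv2.COLOR_RGB2GRAY),(0,0),.8).astype(np.float32)
    P=[proj(p,np.r_[c,z]) for c in C];L=[]
    for i in range(4):
        a,b=P[i],P[(i+1)%4];n=np.array([-(b-a)[1],(b-a)[0]]);n/=np.linalg.norm(n);pts=[]
        for t in np.linspace(.12,.88,25):
            k=np.arange(-half,half+.1,.25);q=(a+t*(b-a))+k[:,None]*n
            v=cv2.remap(g,q[:,0].astype(np.float32)[None],q[:,1].astype(np.float32)[None],cv2.INTER_LINEAR)[0]
            d=abs(v[4:]-v[:-4]);j=np.argmax(d)
            if d[j]>8: pts.append(q[j+2])
        pts=np.array(pts,np.float32);vx,vy,x0,y0=cv2.fitLine(pts,cv2.DIST_HUBER,0,.01,.01).ravel()
        res=abs((pts-[x0,y0])@[-vy,vx]);L.append(((x0,y0),(vx,vy)));print('edge',i,len(pts),'med res',np.median(res).round(2),end='; ')
    X=[]
    for i in range(4):
        (a,u),(b,v)=L[i-1],L[i];t=np.linalg.solve(np.array([u,[-v[0],-v[1]]]).T,np.array(b)-a);X.append(atz(p,np.array(a)+t[0]*np.array(u),z))
    print();show('fit',X);return np.array(X)
def rect(cx,cy,hx,hy,deg):
    c,s=np.cos(np.radians(deg)),np.sin(np.radians(deg));return [np.array([cx+c*x-s*y,cy+s*x+c*y]) for x,y in [(-hx,-hy),(-hx,hy),(hx,hy),(hx,-hy)]]
E
python3 - <<'E'
from h import *
p=np.load('w8.npy',allow_pickle=True).item()
auto(p,rect(.4479,-.0651,.08,.042,.6),.062)
p=wcam();s=r.get_state();print(s['time'],s['eef_pos'],s['width']);np.save('w10.npy',p,allow_pickle=True)
auto(p,rect(.4500,-.0651,.08,.042,.6),.062)
auto(p,rect(.4510,-.0545,.065,.075,.8),.055,5)
E
```

```text
edge 0 18 med res 0.34; edge 1 25 med res 0.16; edge 2 1 med res 0.0; edge 3 25 med res 0.03; 
fit ctr [ 0.4499 -0.0649  0.062 ] sides [0.0851 0.1589 0.0852 0.172 ] ang [90.5, 0.3, -80.6, -179.4]
20.7 [ 0.45055914 -0.11685664  0.13241086] 0.0678796278841442
edge 0 23 med res 0.25; edge 1 25 med res 0.18; edge 2 3 med res 0.12; edge 3 25 med res 0.06; 
fit ctr [ 0.4493 -0.0649  0.062 ] sides [0.0853 0.1609 0.0842 0.1582] ang [90.6, 0.3, -91.2, -179.3]
edge 0 8 med res 1.21; Traceback (most recent call last):
  File "<stdin>", line 6, in <module>
  File "h.py", line 71, in auto
    pts=np.array(pts,np.float32);vx,vy,x0,y0=cv2.fitLine(pts,cv2.DIST_HUBER,0,.01,.01).ravel()
                                             ~~~~~~~~~~~^^^^^^^^^^^^^^^^^^^^^^^^^^^^^^
cv2.error: OpenCV(4.12.0) /io/opencv/modules/imgproc/src/linefit.cpp:618: error: (-215:Assertion failed) npoints2 >= 0 || npoints3 >= 0 in function 'fitLine'
```

Emit:
apply_moves:
  moves:
    - [[0, -0.06, 0, 0, 0, 0, 0], [0, 0, 0, 0.15, 0, 0, 0], [0, 0, 0, 0.15, 0, 0, 0], [0, 0, 0, 0.12, 0, 0, 0], [0, 0, 0, 0, 0, 0, 0]]

```text
time: 21.12
eef_pos: [0.4487, -0.129, 0.0452]
tool_rot: [-0.003, 0.703, 0.711, -0.001]
force: [-1.2, 0.1, -0.5]
width: 0.085
gripper_force: 0.0
```

Emit:
apply_moves:
  moves:
    - [[0, 0, 0, 0.01, 0, 0, 0], [0, 0, 0, 0, 0, 0, 0], [0, 0, 0, 0, 0, 0, 0], [0, 0, 0, 0, 0, 0, 0], [0, 0, 0, 0, 0, 0, 0]]

```text
time: 21.53
eef_pos: [0.4524, -0.1295, 0.0476]
tool_rot: [0.001, 0.703, 0.711, 0.001]
force: [-0.1, 0.2, 0.0]
width: 0.0852
gripper_force: 0.0
```

Emit:
apply_moves:
  moves:
    - [[0, 0, 0, 0.01, 0, 0, 0], [0, 0, 0, 0, 0, 0, 0], [0, 0, 0, 0, 0, 0, 0], [0, 0, 0, 0, 0, 0, 0], [0, 0, 0, 0, 0, 0, 0]]

```text
time: 21.95
eef_pos: [0.4516, -0.1292, 0.0445]
tool_rot: [-0.0, 0.703, 0.711, 0.0]
force: [-0.6, 0.4, 0.0]
width: 0.0854
gripper_force: 0.0
```

Emit:
apply_moves:
  moves:
    - [[0, 0.04, 0, 0, 0, 0, 0], [0, 0.02, 0, 0, 0, 0, 0], [0, 0.03, 0, 0, 0, 0, 0], [0, 0.03, 0, 0, 0, 0, 0], [0, 0.03, 0, 0, 0, 0, 0]]

```text
time: 22.37
eef_pos: [0.4513, -0.0987, 0.0445]
tool_rot: [0.0, 0.703, 0.711, -0.0]
force: [-0.7, -4.4, -0.5]
width: 0.0856
gripper_force: 1.5
```

Emit:
apply_moves:
  moves:
    - [[0, 0.03, 0, 0, 0, 0, 0], [0, 0.03, 0, 0, 0, 0, 0], [0, 0.03, 0, 0, 0, 0, 0], [0, 0.03, 0, 0, 0, 0, 0], [0, 0.02, 0, 0, 0, 0, 0]]

```text
time: 22.78
eef_pos: [0.4509, -0.0705, 0.0445]
tool_rot: [-0.0, 0.703, 0.711, -0.0]
force: [0.2, -3.4, -0.9]
width: 0.0854
gripper_force: 1.5
```

```bash
python3 - <<'E'
from h import *
p=wcam();s=r.get_state();print(s['time'],s['eef_pos'],s['force']);np.save('w11.npy',p,allow_pickle=True)
y=s['eef_pos'][1]+.009+.042
try: print(auto(p,rect(.4500,y,.08,.042,.6),.062).round(4).tolist())
except Exception as e: print(e)
E
```

```text
22.8333 [ 0.45081604 -0.0701207   0.04444618] [-0.56808175  0.70287431  0.54344086]
edge 0 19 med res 0.09; edge 1 20 med res 0.0; edge 2 10 med res 0.16; edge 3 25 med res 0.06; 
fit ctr [ 0.4487 -0.0173  0.062 ] sides [0.0846 0.1609 0.0843 0.1602] ang [90.9, 0.6, -89.6, -179.3]
[[0.3691, -0.0605, 0.062], [0.3678, 0.0241, 0.062], [0.5287, 0.0258, 0.062], [0.5293, -0.0586, 0.062]]
```

Emit:
apply_moves:
  moves:
    - [[0, 0.03, 0, 0, 0, 0, 0], [0, 0.03, 0, 0, 0, 0, 0], [0, 0.03, 0, 0, 0, 0, 0], [0, 0.03, 0, 0, 0, 0, 0], [0, 0.03, 0, 0, 0, 0, 0]]

```text
time: 23.25
eef_pos: [0.4506, -0.0407, 0.0445]
tool_rot: [0.0, 0.703, 0.711, -0.0]
force: [-0.2, -3.0, 0.5]
width: 0.0856
gripper_force: 1.7
```

Emit:
apply_moves:
  moves:
    - [[0, 0.03, 0, 0, 0, 0, 0], [0, 0.03, 0, 0, 0, 0, 0], [0, 0.03, 0, 0, 0, 0, 0], [0, 0.03, 0, 0, 0, 0, 0], [0, 0.03, 0, 0, 0, 0, 0]]

```text
time: 23.67
eef_pos: [0.4505, -0.0107, 0.0447]
tool_rot: [0.0, 0.703, 0.711, 0.0]
force: [0.7, -4.3, 0.4]
width: 0.0855
gripper_force: 2.0
```

Emit:
apply_moves:
  moves:
    - [[0, 0.025, 0, 0, 0, 0, 0], [0, 0.02, 0, 0, 0, 0, 0], [0, 0.01, 0, 0, 0, 0, 0], [0, 0.005, 0, 0, 0, 0, 0], [0, 0, 0, 0, 0, 0, 0]]

```text
time: 24.08
eef_pos: [0.4501, 0.001, 0.0444]
tool_rot: [-0.0, 0.703, 0.711, 0.0]
force: [-0.7, -0.2, 0.3]
width: 0.0852
gripper_force: 0.1
```

```bash
python3 - <<'E'
from h import *
p=wcam();s=r.get_state();print(s['time'],s['eef_pos'],s['force']);np.save('w12.npy',p,allow_pickle=True)
y=s['eef_pos'][1]+.0528
try: print(auto(p,rect(.4490,y,.08,.042,.8),.0615).round(4).tolist())
except Exception as e: print(e)
E
```

```text
24.1333 [0.45000937 0.00096424 0.04438224] [-0.27305869 -0.27851771  0.21505395]
edge 0 15 med res 0.16; edge 1 23 med res 0.11; edge 2 10 med res 0.97; edge 3 25 med res 0.07; 
fit ctr [0.4483 0.0544 0.0615] sides [0.0852 0.1611 0.085  0.1611] ang [90.2, 0.6, -89.8, -179.3]
[[0.3679, 0.0108, 0.0615], [0.3675, 0.096, 0.0615], [0.5286, 0.0978, 0.0615], [0.529, 0.0128, 0.0615]]
```

Emit:
apply_moves:
  moves:
    - [[0, 0.015, 0, 0, 0, 0, 0], [0, 0.015, 0, 0, 0, 0, 0], [0, 0.015, 0, 0, 0, 0, 0], [0, 0.015, 0, 0, 0, 0, 0], [0, 0.01, 0, 0, 0, 0, 0]]

```text
time: 24.55
eef_pos: [0.4499, 0.015, 0.0444]
tool_rot: [-0.0, 0.703, 0.711, -0.0]
force: [0.2, -3.1, -0.9]
width: 0.085
gripper_force: 1.6
```

Emit:
apply_moves:
  moves:
    - [[0, 0.01, 0, 0, 0, 0, 0], [0, 0, 0, 0, 0, 0, 0], [0, 0, 0, 0, 0, 0, 0], [0, 0, 0, 0, 0, 0, 0], [0, 0, 0, 0, 0, 0, 0]]

```text
time: 24.97
eef_pos: [0.4501, 0.0168, 0.0445]
tool_rot: [-0.0, 0.703, 0.711, 0.0]
force: [-0.4, -0.2, -0.2]
width: 0.0856
gripper_force: 0.0
```

```bash
python3 - <<'E'
from h import *
p=wcam();s=r.get_state();print(s['time'],s['eef_pos'],s['force']);np.save('w13.npy',p,allow_pickle=True)
y=s['eef_pos'][1]+.0528
try: print(auto(p,rect(.4485,y,.08,.042,.8),.061).round(4).tolist())
except Exception as e: print(e)
# shelf far edge in this view
g=cv2.GaussianBlur(cv2.cvtColor(p['image'],cv2.COLOR_RGB2GRAY),(0,0),.8).astype(float)
for x in (.41,.43,.45,.47,.49):
    u,v=proj(p,np.array([x,.0205,.055]));c=int(round(u));a=int(v)-12;d=abs(np.diff(g[a:a+24,c]));j=np.argsort(d)[::-1][:2];print([ (atz(p,(c,a+k+.5),.055)[1].round(4),d[k].round()) for k in j])
E
```

```text
25.0167 [0.45004285 0.01680952 0.0445051 ] [ 0.01191504  0.20521291 -0.50792414]
edge 0 8 med res 0.29; edge 1 12 med res 0.21; edge 2 10 med res 0.65; edge 3 25 med res 0.07; 
fit ctr [0.4483 0.0708 0.061 ] sides [0.0852 0.1608 0.085  0.1617] ang [90.9, 0.6, -88.5, -179.3]
[[0.3684, 0.0273, 0.061], [0.367, 0.1125, 0.061], [0.5278, 0.1141, 0.061], [0.5301, 0.0291, 0.061]]
[(np.float64(0.0198), np.float64(22.0)), (np.float64(0.0202), np.float64(19.0))]
[(np.float64(0.02), np.float64(24.0)), (np.float64(0.0195), np.float64(22.0))]
[(np.float64(0.0256), np.float64(16.0)), (np.float64(0.0202), np.float64(16.0))]
[(np.float64(0.0205), np.float64(21.0)), (np.float64(0.021), np.float64(19.0))]
[(np.float64(0.0207), np.float64(22.0)), (np.float64(0.0202), np.float64(18.0))]
```

Emit:
apply_moves:
  moves:
    - [[0, 0.005, 0, 0, 0, 0, 0], [0, 0.005, 0, 0, 0, 0, 0], [0, 0.005, 0, 0, 0, 0, 0], [0, 0.005, 0, 0, 0, 0, 0], [0, 0, 0, 0, 0, 0, 0]]

```text
time: 25.43
eef_pos: [0.4499, 0.0208, 0.0445]
tool_rot: [0.0, 0.703, 0.711, -0.0]
force: [-0.4, -3.1, 0.1]
width: 0.0851
gripper_force: 1.5
```

Emit:
apply_moves:
  moves:
    - [[0, 0, 0, 0, 0, 0, 0], [0, 0, 0, 0, 0, 0, 0], [0, -0.03, 0, 0, 0, 0, 0], [0, -0.1, 0, 0, 0, 0, 0], [0, -0.1, 0, -0.1, 0, 0, 0]]

```text
time: 25.85
eef_pos: [0.4484, -0.0253, 0.0624]
tool_rot: [-0.002, 0.703, 0.712, -0.001]
force: [-0.9, 0.4, -0.1]
width: 0.0851
gripper_force: 0.0
```

Emit:
apply_moves:
  moves:
    - [[0, 0, 0, -0.2, 0, 0, 0], [0, 0.05, 0, -0.2, 0, 0, 0], [0, 0.15, 0, -0.2, 0, 0, 0], [0, 0.15, 0, -0.2, 0, 0, 0], [0, 0.15, 0, -0.2, 0, 0, 0]]

```text
time: 26.27
eef_pos: [0.4491, 0.0602, 0.2464]
tool_rot: [-0.0, 0.704, 0.711, 0.0]
force: [2.4, -0.8, -1.0]
width: 0.0859
gripper_force: 0.0
```

Emit:
apply_moves:
  moves:
    - [[0, 0, 0, -0.05, 0, 0, 0], [0, 0, 0, 0, 0, 0, 0], [0, 0, 0, 0, 0, 0, 0], [0, 0, 0, 0, 0, 0, 0], [0, 0, 0, 0, 0, 0, 0]]

```text
time: 26.68
eef_pos: [0.4484, 0.0589, 0.2527]
tool_rot: [-0.001, 0.703, 0.711, -0.001]
force: [0.7, -0.2, 0.3]
width: 0.0853
gripper_force: 0.0
```

```bash
python3 - <<'E'
from h import *
p=wcam();s=r.get_state();print(s['time'],s['eef_pos'],s['force']);np.save('w14.npy',p,allow_pickle=True)
cv2.imwrite('pics/w14.png',cv2.resize(p['image'],(768,576),interpolation=cv2.INTER_CUBIC)[:,:,::-1])
try: print(auto(p,rect(.4485,.0743,.08,.042,.8),.061).round(4).tolist())
except Exception as e: print(e)
E
```

```text
26.7333 [0.44859936 0.0589127  0.25279208] [-0.4527086  -0.26982113  0.22136048]
edge 0 25 med res 0.23; edge 1 22 med res 0.92; edge 2 6 med res 0.2; edge 3 16 med res 1.34; 
fit ctr [0.4492 0.0745 0.061 ] sides [0.0859 0.1639 0.0999 0.1613] ang [90.8, 1.9, -90.9, 177.0]
[[0.3686, 0.0323, 0.061], [0.3674, 0.1182, 0.061], [0.5312, 0.1238, 0.061], [0.5297, 0.0238, 0.061]]
```

View pics/w14.png

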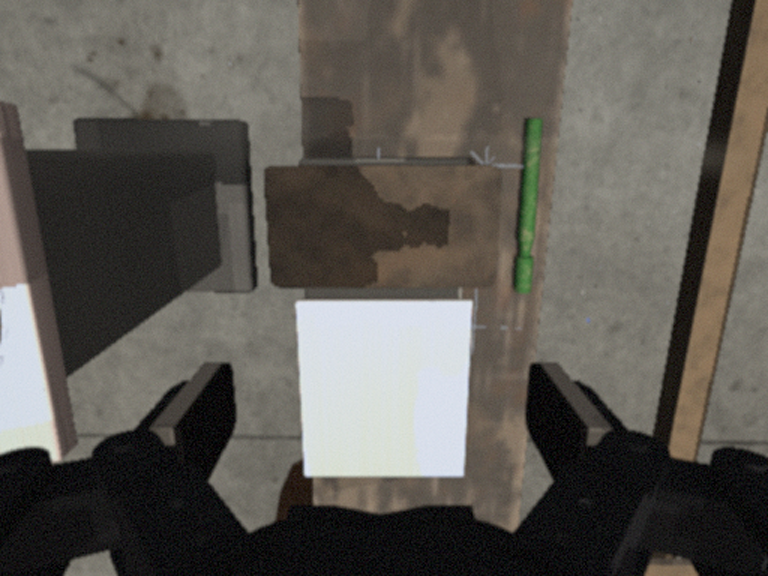

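```bash
python3 - <<'E'
from h import *
p=np.load('w14.npy',allow_pickle=True).item()
edges(p,[[(265.5,185),(270.5,270)],[(290,166),(480,164)],[(501.5,185),(498.5,270)],[(290,287),(480,288)]],.061)
A=lambda c,z=.055:atz(p,np.array(c)/1.5-.33,z).round(4).tolist()
print(A((297,300)),A((471.5,299)),A((384,299.5)))
plan(1,[.4265,-.2695,.13],yaw=np.radians(90.8),n=14)
E
```

```text
edge ang [-89.58, 1.22, -87.6, 0.37]
plate ctr [0.4491 0.0743 0.061 ] sides [0.1586 0.0861 0.1616 0.0837] ang [1.2, -87.6, -179.6, 90.4]
[0.3861, 0.0199, 0.055] [0.5138, 0.0222, 0.055] [0.4498, 0.021, 0.055]
n 14 d [-0.0221 -0.3284 -0.1228]
[[1, -0.117, -0.009, 0.044, -0.0, 0.0, -0.001], [1, -0.117, -0.009, 0.044, -0.0, 0.0, -0.001], [1, -0.117, -0.009, 0.044, -0.0, 0.0, -0.001], [1, -0.117, -0.009, 0.044, -0.0, 0.0, -0.001], [1, -0.117, -0.009, 0.044, -0.0, 0.0, -0.001], [1, -0.117, -0.009, 0.044, -0.0, 0.0, -0.001], [1, -0.117, -0.009, 0.044, -0.0, 0.0, -0.001], [1, -0.117, -0.009, 0.044, -0.0, 0.0, -0.001], [1, -0.117, -0.009, 0.044, -0.0, 0.0, -0.001], [1, -0.117, -0.009, 0.044, -0.0, 0.0, -0.001], [1, -0.117, -0.009, 0.044, -0.0, 0.0, -0.001], [1, -0.117, -0.009, 0.044, -0.0, 0.0, -0.001], [1, -0.117, -0.009, 0.044, -0.0, 0.0, -0.001], [1, -0.117, -0.009, 0.044, -0.0, 0.0, -0.001]]
```

Emit:
apply_moves:
  moves:
    - [[1, -0.164, -0.013, 0.06, 0, 0, 0], [1, -0.164, -0.013, 0.06, 0, 0, 0], [1, -0.164, -0.013, 0.06, 0, 0, 0], [1, -0.164, -0.013, 0.06, 0, 0, 0], [1, -0.164, -0.013, 0.06, 0, 0, 0]]

```text
time: 27.15
eef_pos: [0.4372, -0.1061, 0.1929]
tool_rot: [-0.001, 0.703, 0.711, -0.0]
force: [0.9, -0.6, -0.1]
width: 0.0262
gripper_force: 0.0
```

Emit:
apply_moves:
  moves:
    - [[1, -0.164, -0.013, 0.06, 0, 0, 0], [1, -0.164, -0.013, 0.06, 0, 0, 0], [1, -0.164, -0.013, 0.06, 0, 0, 0], [1, -0.164, -0.013, 0.06, 0, 0, 0], [1, -0.164, -0.013, 0.06, 0, 0, 0]]

```text
time: 27.57
eef_pos: [0.4258, -0.2703, 0.1327]
tool_rot: [-0.001, 0.703, 0.711, -0.0]
force: [0.8, -0.9, -0.7]
width: -0.0003
gripper_force: 0.0
```

Emit:
apply_moves:
  moves:
    - [[1, 0, 0, 0, 0, 0, 0], [1, 0, 0, 0, 0, 0, 0], [1, 0, 0, 0, 0, 0, 0], [1, 0, 0, 0, 0, 0, 0], [1, 0, 0, 0, 0, 0, 0]]

```text
time: 27.98
eef_pos: [0.4273, -0.2677, 0.1347]
tool_rot: [-0.0, 0.703, 0.711, 0.0]
force: [-0.1, -0.1, 0.2]
width: 0.0002
gripper_force: 0.0
```

```bash
python3 - <<'E'
from h import *
s=r.get_state();print(s['time'],s['eef_pos'],s['width'])
plan(1,[.4265,-.2695,.056],yaw=np.radians(90.8),n=3)
E
```

```text
27.9833 [ 0.42728771 -0.26765842  0.13466974] 0.00018121025450655608
n 3 d [-0.0008 -0.0018 -0.0787]
[[1, -0.003, -0.001, 0.131, 0.0, -0.0, -0.001], [1, -0.003, -0.001, 0.131, 0.0, -0.0, -0.001], [1, -0.003, -0.001, 0.131, 0.0, -0.0, -0.001]]
```

Emit:
apply_moves:
  moves:
    - [[1, -0.003, 0, 0.131, 0, 0, 0], [1, -0.003, 0, 0.131, 0, 0, 0], [1, -0.003, 0, 0.131, 0, 0, 0], [1, 0, 0, 0, 0, 0, 0], [1, 0, 0, 0.015, 0, 0, 0]]

```text
time: 28.4
eef_pos: [0.427, -0.2694, 0.0529]
tool_rot: [-0.001, 0.703, 0.711, -0.0]
force: [1.1, -0.2, 0.5]
width: 0.0
gripper_force: 0.0
```

Emit:
apply_moves:
  moves:
    - [[1, 0, 0, 0.015, 0, 0, 0], [1, 0, 0, 0.015, 0, 0, 0], [1, 0, 0, 0.01, 0, 0, 0], [1, 0, 0, 0, 0, 0, 0], [1, 0, 0, 0, 0, 0, 0]]

```text
time: 28.82
eef_pos: [0.4281, -0.2707, 0.0458]
tool_rot: [0.001, 0.703, 0.711, 0.0]
force: [2.4, 2.3, 4.6]
width: 0.0001
gripper_force: 1.9
```

Emit:
apply_moves:
  moves:
    - [[1, 0, 0, 0.005, 0, 0, 0], [1, 0, 0, 0, 0, 0, 0], [1, 0, 0, 0, 0, 0, 0], [1, 0, 0, 0, 0, 0, 0], [1, 0, 0, 0, 0, 0, 0]]

```text
time: 29.23
eef_pos: [0.4278, -0.2708, 0.0442]
tool_rot: [0.001, 0.703, 0.711, 0.0]
force: [3.2, 0.5, 4.5]
width: -0.0001
gripper_force: 2.4
```

One more millimetre to bottom, then release.

Emit:
apply_moves:
  moves:
    - [[1, 0, 0, 0.005, 0, 0, 0], [1, 0, 0, 0, 0, 0, 0], [1, 0, 0, 0, 0, 0, 0], [1, 0, 0, 0, 0, 0, 0], [1, 0, 0, 0, 0, 0, 0]]

```text
time: 29.65
eef_pos: [0.4278, -0.2708, 0.0438]
tool_rot: [0.001, 0.703, 0.711, 0.0]
force: [0.4, 2.3, 16.5]
width: 0.0003
gripper_force: 8.4
```

Emit:
apply_moves:
  moves:
    - [[1, 0, 0, -0.05, 0, 0, 0], [1, 0, 0, -0.1, 0, 0, 0], [1, 0, 0, -0.05, 0, 0, 0], [1, -0.1, 0.01, 0, 0, 0, 0], [1, -0.15, 0.013, 0, 0, 0, 0]]

```text
time: 30.07
eef_pos: [0.4316, -0.319, 0.0833]
tool_rot: [-0.001, 0.702, 0.712, -0.0]
force: [1.3, 0.3, -0.3]
width: -0.0001
gripper_force: 0.0
```

Emit:
apply_moves:
  moves:
    - [[1, 0, 0, 0, 0, 0, 0], [1, 0, 0, 0, 0, 0, 0], [1, 0, 0, 0, 0, 0, 0], [1, 0, 0, 0, 0, 0, 0], [1, 0, 0, 0, 0, 0, 0]]

```text
time: 30.48
eef_pos: [0.4319, -0.3193, 0.0826]
tool_rot: [-0.001, 0.703, 0.711, -0.0]
force: [0.1, -0.6, -0.1]
width: 0.0004
gripper_force: 0.0
```

```bash
python3 - <<'E'
from h import *
s=r.get_state();print(s['time'],s['eef_pos'],s['force'])
plan(1,[.4305,-.3193,.055],yaw=np.radians(90.8),n=2)
E
```

```text
30.4833 [ 0.4318542  -0.31931056  0.08257596] [ 0.1317332  -0.64346327 -0.13452108]
n 2 d [-0.0014  0.     -0.0276]
[[1, 0.0, -0.003, 0.069, -0.001, -0.001, -0.002], [1, 0.0, -0.003, 0.069, -0.001, -0.001, -0.002]]
```

Emit:
apply_moves:
  moves:
    - [[1, 0, -0.003, 0.069, 0, 0, 0], [1, 0, -0.003, 0.069, 0, 0, 0], [1, 0, 0, 0.015, 0, 0, 0], [1, 0, 0, 0.015, 0, 0, 0], [1, 0, 0, 0.015, 0, 0, 0]]

```text
time: 30.9
eef_pos: [0.431, -0.3198, 0.0464]
tool_rot: [-0.0, 0.703, 0.711, -0.0]
force: [-2.0, 2.5, 4.6]
width: -0.0001
gripper_force: 1.8
```

Emit:
apply_moves:
  moves:
    - [[1, 0, 0, 0.01, 0, 0, 0], [1, 0, 0, 0.005, 0, 0, 0], [1, 0, 0, 0, 0, 0, 0], [1, 0, 0, 0, 0, 0, 0], [1, 0, 0, 0, 0, 0, 0]]

```text
time: 31.32
eef_pos: [0.431, -0.3199, 0.044]
tool_rot: [-0.0, 0.703, 0.711, 0.0]
force: [-3.4, 4.3, 8.1]
width: -0.0002
gripper_force: 4.3
```

Emit:
apply_moves:
  moves:
    - [[1, 0, 0, 0.003, 0, 0, 0], [1, 0, 0, 0, 0, 0, 0], [1, 0, 0, 0, 0, 0, 0], [1, 0, 0, 0, 0, 0, 0], [1, 0, 0, 0, 0, 0, 0]]

```text
time: 31.73
eef_pos: [0.4311, -0.3199, 0.0439]
tool_rot: [-0.0, 0.703, 0.711, 0.0]
force: [-4.0, 6.3, 15.0]
width: -0.0001
gripper_force: 7.6
```

Emit:
apply_moves:
  moves:
    - [[1, 0, 0, -0.05, 0, 0, 0], [1, 0, 0, -0.1, 0, 0, 0], [1, 0, 0, -0.2, 0, 0, 0], [1, 0, 0, -0.2, 0, 0, 0], [1, 0, 0, -0.2, 0, 0, 0]]

```text
time: 32.15
eef_pos: [0.4311, -0.3203, 0.1948]
tool_rot: [0.0, 0.703, 0.711, -0.0]
force: [1.7, -0.9, -1.2]
width: -0.0001
gripper_force: 0.0
```

Emit:
apply_moves:
  moves:
    - [[1, 0.15, 0, -0.15, 0, 0, 0], [1, 0.15, 0, -0.15, 0, 0, 0], [1, 0.15, 0, 0, 0, 0, 0], [1, 0.15, 0, 0, 0, 0, 0], [1, 0.15, 0, 0, 0, 0, 0]]

```text
time: 32.57
eef_pos: [0.4298, -0.1705, 0.2531]
tool_rot: [0.001, 0.703, 0.711, 0.001]
force: [0.2, -1.2, 1.0]
width: -0.0003
gripper_force: 0.0
```

Emit:
apply_moves:
  moves:
    - [[1, 0, 0, 0, 0, 0, 0], [1, 0, 0, 0, 0, 0, 0], [1, 0, 0, 0, 0, 0, 0], [1, 0, 0, 0, 0, 0, 0], [1, 0, 0, 0, 0, 0, 0]]

```text
time: 32.98
eef_pos: [0.4296, -0.1723, 0.2516]
tool_rot: [0.0, 0.704, 0.711, -0.0]
force: [-0.1, 0.5, -0.5]
width: 0.0001
gripper_force: 0.0
```

```bash
python3 - <<'E'
from h import *
p=wcam();s=r.get_state();print(s['time'],s['eef_pos'],s['force'])
m=r.mark_of('plate',p);print([(atz(p,x['at'],.054).round(4),x['confidence']) for x in m[:2]])
try: auto(p,rect(.449,.0743,.08,.042,.8),.061,5)
except Exception as e: print('x',e)
E
```

```text
33.0333 [ 0.42956755 -0.1722402   0.25155394] [ 0.97510554  0.19697052 -0.84811014]
[]
x OpenCV(4.12.0) /io/opencv/modules/imgproc/src/linefit.cpp:618: error: (-215:Assertion failed) npoints2 >= 0 || npoints3 >= 0 in function 'fitLine'
```

The plate is out of view from here, but nothing has touched it since the last check, and all three keys bottomed out in order.

```bash
python3 - <<'E'
from h import *
b=r.capture('top');print([(atz(b,x['at'],.054).round(3),round(x['confidence'],2)) for x in r.mark_of('plate',b)[:2]])
print(r.sign_off())
E
```

```text
[(array([0.442, 0.083, 0.054]), 0.86)]
the job is handed in; nothing more can be done
None
```

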